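Refill and lock the laundry-tablet canister

TASK

Put all the loose laundry tablets into the open canister, then close it with its child-safe lid: fit the lid, push it down against its spring and turn it clockwise about a quarter turn until it locks and springs up into its notches. Carry the locked canister by the lid's bar to the free, robot-side end of the raised riser shelf and leave it standing there upright with its whole base on the board. Leave the softener bottle, the brush and the measuring cup where they are.

Things in the scene. Friction and masses are not known exactly. Their poses are not given: they have to be found in the camera images.
- tablet1: Pressed white laundry tablet, a rounded block 33 (its x) x 45 (its y) x 17 mm high, 40 g, lying flat on the counter. Origin: centre of its underside. Four to six of the six tablets are present.
- tablet2: Pressed white laundry tablet, a rounded block 33 (its x) x 45 (its y) x 17 mm high, 40 g, lying flat on the counter. Origin: centre of its underside. Four to six of the six tablets are present.
- tablet3: Pressed white laundry tablet, a rounded block 33 (its x) x 45 (its y) x 17 mm high, 40 g, lying flat on the counter. Origin: centre of its underside. Four to six of the six tablets are present.
- tablet4: Pressed white laundry tablet, a rounded block 33 (its x) x 45 (its y) x 17 mm high, 40 g, lying flat on the counter. Origin: centre of its underside. Four to six of the six tablets are present.
- tablet5: Pressed white laundry tablet, a rounded block 33 (its x) x 45 (its y) x 17 mm high, 40 g, lying flat on the counter. Origin: centre of its underside. Four to six of the six tablets are present.
- tablet6: Pressed white laundry tablet, a rounded block 33 (its x) x 45 (its y) x 17 mm high, 40 g, lying flat on the counter. Origin: centre of its underside. Four to six of the six tablets are present.
- canister: White square plastic tub, 116 x 116 mm, 320 g, open at the top, standing in the tray's large pocket, which keeps it from turning. Origin: centre of its underside; z up. Inner floor at z = 3 mm, flat shoulder at 90 mm, round neck 88 mm outer and 80 mm inner diameter, rim at 114 mm. Two facing bayonet tracks run round the neck, z = 95 to 112 mm, out to 104 mm diameter.
- mouth (a point): Centre of the canister's open mouth, at the rim of the neck (114 mm above its underside); turns with the canister.
- gap (a point): Middle of one of the two facing gaps in the bayonet tracks through which the lid's lugs go down, at their top (z = 112 mm), 48 mm from the canister's axis at +80 degrees (anticlockwise from above) from its x axis. Narrow marks on the shoulder show the gaps. The lugs fit within about 7 degrees and 3 mm. From a gap the pushed-down lid turns clockwise only, by 80 degrees, to an end stop.
- notch (a point): Top of the track over one of the two facing locking notches, 48 mm from the canister's axis on its x axis; wide marks on the shoulder. The track's underside is at z = 105 mm, at the notch at 108 mm: a lug springs up into it when the lid is let go, and the lid is locked, its bar along the canister's x axis (either way round, play 5 degrees).
- lid: Grey round ribbed lid, 116 mm diameter, 28 mm high, 120 g, right way up on the counter. Origin: centre of the skirt's lower edge; z up. Two inner lugs, z = 1 to 5 mm, 20 mm wide, lie under the ends of the bar (+x and -x). In the canister's frame the lid's z is 105.5 mm resting in the gaps, below 100 mm to turn (98 is right), 103 mm locked, 111 mm or more with the lugs on top of the tracks.
- bar (a point): Middle of the lid's straight bar grip, on the lid's axis: bar 76 mm long (lid's x), 24 mm wide, 28 mm high, standing on the lid's flat top; this point is 14 mm above that top and 42 mm above the lid's origin. The lid is the same after half a turn. The locked lid carries the canister.
- seal (a joint): Compression of the sprung sealing disc inside the lid, which bears on the canister's rim, m: 0 free, about 0.0025 locked, about 0.0075 pushed down far enough to turn (stop at 0.0095). Spring: about 4 N at 0 plus 1 N per mm, so 11 to 12 N to turn.
- tray: Grey open organiser tray fixed to the counter, 214 (x) x 132 (y) mm, floor 6 mm thick, walls 6 mm thick and 36 mm high. Origin: centre of its underside. The large pocket, 120 x 120 mm inside, is centred at x = -41 mm and holds the canister with 2 mm to spare each side; the other pocket (x = 25 to 101 mm) holds the brush.
- riser: Narrow raised counter shelf (riser) fixed to the counter: wooden board 280 (x) x 126 (y) mm on two steel feet, top at z = 60 mm. Origin: centre of its underside on the counter. Its -x end is free; the softener bottle stands near its +x end (about x = +85 mm).
- softener: White softener bottle, 64 mm diameter, 125 mm high, on the riser's far end; leave alone. Origin: centre of its underside.
- brush: Scrubbing brush, 46 x 100 x 34 mm, in the tray's small pocket; leave alone. Origin: centre of its underside.
- cup: Clear measuring cup, 68 mm diameter, 55 mm high, on the counter to the left beyond the lid; leave alone. Origin: centre of its underside.

How it is judged (in metres and radians):
On the way, in this order (a step that is already met when the one before it is completed fails the run):
1. all the loose tablets lie in the canister (x of tablet1 in the frame of canister between -0.058 and 0.058 m and y of tablet1 in the frame of canister between -0.058 and 0.058 m and z of tablet1 in the frame of canister between -0.005 and 0.108 m and x of tablet2 in the frame of canister between -0.058 and 0.058 m and y of tablet2 in the frame of canister between -0.058 and 0.058 m and z of tablet2 in the frame of canister between -0.005 and 0.108 m and x of tablet3 in the frame of canister between -0.058 and 0.058 m and y of tablet3 in the frame of canister between -0.058 and 0.058 m and z of tablet3 in the frame of canister between -0.005 and 0.108 m and x of tablet4 in the frame of canister between -0.058 and 0.058 m and y of tablet4 in the frame of canister between -0.058 and 0.058 m and z of tablet4 in the frame of canister between -0.005 and 0.108 m and x of tablet5 in the frame of canister between -0.058 and 0.058 m and y of tablet5 in the frame of canister between -0.058 and 0.058 m and z of tablet5 in the frame of canister between -0.005 and 0.108 m and x of tablet6 in the frame of canister between -0.058 and 0.058 m and y of tablet6 in the frame of canister between -0.058 and 0.058 m and z of tablet6 in the frame of canister between -0.005 and 0.108 m), for 0.2 s.
2. the lid has been pushed down, turned and has sprung up into its notches: locked (z of lid in the frame of canister between 0.1002 and 0.1055 m and x of lid in the frame of canister between -0.006 and 0.006 m and y of lid in the frame of canister between -0.006 and 0.006 m and angle between the x axis of lid and the x axis of canister, either way round below 0.16 rad and angle between the z axis of lid and the z axis of canister, either way round below 0.05 rad), for 0.2 s.
At the end, for the whole second after the job is handed in: All tablets in the canister; lid locked (origin 100 to 105.5 mm up the canister, centred within 6 mm, bar within 9 degrees of the canister's x axis); canister at rest, upright within 3 degrees, on the riser's free end, overhanging the board by at most about 10 mm (all of step 1 and all of step 2 and x of canister in the frame of riser between -0.094 and 0 m and y of canister in the frame of riser between -0.014 and 0.014 m and z of canister in the frame of riser between 0.056 and 0.064 m and angle between canister's own z axis and vertical below 0.06 rad and linear speed of canister below 0.02 m/s and angular speed of canister below 0.1 rad/s); the robot touches nothing.
It fails at once if the softener is pushed more than 30 mm or tipped (distance of softener from where it was at the start of the episode above 0.03 m or angle between softener's own z axis and vertical above 0.5 rad).
It fails at once if the brush is pushed more than 30 mm or tipped (distance of brush from where it was at the start of the episode above 0.03 m or angle between brush's own z axis and vertical above 0.5 rad).
It fails at once if the cup is pushed more than 30 mm or tipped (distance of cup from where it was at the start of the episode above 0.03 m or angle between cup's own z axis and vertical above 0.5 rad).
It fails at once if the canister is tipped over (angle between canister's own z axis and vertical above 0.7 rad).
Of tablet1, tablet2, tablet3, tablet4, tablet5, tablet6 only 4 to 6 are there at a start; the rules pass over those that are not, and their reading is None.
At some moment in a run one of tablet1, tablet2, tablet3, tablet4, tablet5, tablet6, lid may be knocked a few centimetres aside while the robot is not near it.
It also fails if it takes over 210 s, if anything falls off the work surface, if the arm or the gripper's body presses on something with over 40 N, if the wrist force passes 120 N, or if a joint passes its speed limit or range.

ROBOT

A 6-joint arm with a two-finger parallel gripper is mounted at the origin on the work surface. World frame = base frame: x ahead of the robot, y to its left, z up, the work surface at z = 0. Lengths are in m, angles in degrees, forces in N, time in s.
With the tool pointing down it reaches from about 0.4 to 0.825 m from the base axis. Payload 7 kg.
Tool frame: the origin (TCP) lies midway between the tips of the shut fingers; the grasp point (between the pads) lies 19 mm behind it; z points along the fingers, y is the line along which they close (so a half turn about z gives the same grasp; the last joint's range is limited). The gripper opens to 88 mm and grips with 3 to 60 N. Pads are 19 mm wide; open, the fingers measure 130 mm over their backs; the gripper's body (78 mm by 193 mm) begins 47 mm behind the grasp point.
Start: joints at [81.881, 20.546, 0.682, 0, -70.136, -16.507], TCP at [0.281, 0.614, 0.227] pointing down, gripper open.
Joint ranges: [-176.03, 176.03], [-82.01, 121.73], [-58.28, 71.71], [-173.87, 95.51], [-174.79, -0.11], [-173.66, 173.66]. Speed limits (degrees/s): [136.94, 136.94, 172.46, 180, 180, 180].

INTERFACE

Orientations are given as [roll, pitch, yaw] about the fixed x, y, z axes, in that order (R = Rz(yaw) Ry(pitch) Rx(roll)).
In Python, from plant import telemetry, viewer, workorder gives the robot as it stands. The module is installed in compiled form; this text tells all that it offers.
- The arm moves only by the tool carry_out, never from a script. Its argument "rows" is a list of rows, each a list of 6 numbers: the shift along the tool's x, y, z in m, then the turn, a rotation vector about the tool's x, y, z in rad. In form: [[tx, ty, tz, ax, ay, az], ...]. A call has 1 to 8 rows; each row is the pose to reach, as a shift and turn from the pose commanded when the call began, along the tool's axes at that moment; what a row does not reach only later rows make up. A row lasts 1/8 s, in which the tool goes at most 62.5 mm and 10.7 degrees, less where a joint would pass 70% of its speed; a pose out of reach is approached as far as the arm can. A call with a gripper value outside its range is refused whole. "grip" is the gripper's target within -1 to 1 (fully open at 1, half-way at 0, shut at -1), set as the call begins (left out, the last holds). The fingers move at their own pace and stop on an object; the grip force is fixed at half the most. Time passes only in rows, so rows that repeat a pose let the fingers close. It gives the time, the measured TCP pose, the force, the opening and the grip force at its end, in the units of the state.
- telemetry.get_obs(): the state, without advancing time (a new reading comes with each control period).
- viewer.snapshot(name): name is "side" or "top"; returns the picture (480x640x3 uint8, red, green, blue); there is no depth.
- viewer.camera_info(name): a dict with "intrinsics" (3x3 intrinsics, pixels), "extrinsics" (4x4, takes a point from camera to world coordinates). Camera axes: x right, y down, z forward; pixel columns grow to the right and rows downward; lengths in m; the calibration is good to about 2 mm. A picture is of the moment at which its call begins. camera_info takes no time and is no camera call.
- workorder.close_job(): hands the job in; it is judged then, once.
The state is a dict: "clock": time; "joint_pos": joint angles; "qvel": joint speeds; "tau": joint torques, N m; "tool_pos": TCP position; "orientation": TCP orientation; "force": force on the tool from outside, world axes, zero at the start; "moment": the same for the moment, N m; "opening": finger opening in m; "gripper_force": force on a finger pad.
Only numpy, scipy, OpenCV 4.12 (cv2) and the standard library are available. Lean on these libraries where they do the work, as an engineer would, in place of code of your own. Each camera call takes 0.05 s, during which the arm holds its last target. There are 200 camera calls.

## Working session

There is one attempt and no reset: what is moved stays moved. The work goes in short steps, Python scripts to look and compute and a tool call to move; the robot and the scene stay as the last step left them, time stands still between calls to the robot, and variables do not carry over. Pictures are saved under pics/ and viewed, at most 17 in all, crops included, and the job is handed in when it is done.

Besides the shell and the picture viewer there is one more tool, called after ">>>" as name(argument=value, ...) on one line, values as JSON. carry_out: Moves the arm, as the interface text tells. Its arguments: {"type":"object","properties":{"rows":{"type":"array"},"grip":{"type":"number"}},"required":["rows"]}

```bash
mkdir -p pics; python3 - <<'E'
from plant import telemetry, viewer
import cv2
print(telemetry.get_obs())
for n in("top","side"):
    i=viewer.camera_info(n);print(n,i["intrinsics"],i["extrinsics"])
    cv2.imwrite(f"pics/{n}0.png",viewer.snapshot(n)[:,:,::-1])
E
```

```text
{'clock': 0.0, 'joint_pos': array([ 8.18819467e+01,  2.05934664e+01,  6.34091774e-01, -2.03241683e-02,
       -7.01354607e+01, -1.65070042e+01]), 'qvel': array([ 0.07670634,  0.08110892,  0.08431903,  0.08010334,  0.04953393,
       -0.05566956]), 'tau': array([ 2.98290543e-03, -5.82719851e+01,  2.93054008e+01,  6.99717969e+00,
        6.97008902e-03, -1.39109920e-04]), 'tool_pos': array([0.28107691, 0.61316119, 0.22560153]), 'orientation': array([ 1.79903644e+02, -8.63006770e-03, -2.46319722e+01]), 'force': array([-0.75264725,  0.47458014, -0.34476682]), 'moment': array([ 0.01962468,  0.01859748, -0.05384132]), 'gripper_force': 0.0, 'opening': 0.08768948037259557}
top [[463.4198304    0.         318.97465648]
 [  0.         463.4198304  240.25180715]
 [  0.           0.           1.        ]] [[ 1.33673965e-03 -9.91036175e-01  1.33587099e-01  4.90541310e-01]
 [-9.99938244e-01  1.49159462e-04  1.11124467e-02  5.10199782e-03]
 [-1.10327625e-02 -1.33593704e-01 -9.90974773e-01  1.14435508e+00]
 [ 0.00000000e+00  0.00000000e+00  0.00000000e+00  1.00000000e+00]]
side [[507.42968961   0.         318.89359214]
 [  0.         507.42968961 243.20043677]
 [  0.           0.           1.        ]] [[-0.89650763 -0.28693047  0.33755736  0.30449184]
 [-0.44302508  0.57772437 -0.68553871  0.61232793]
 [ 0.00168683 -0.76413707 -0.6450517   0.64264142]
 [ 0.          0.          0.          1.        ]]
```

View pics/top0.png

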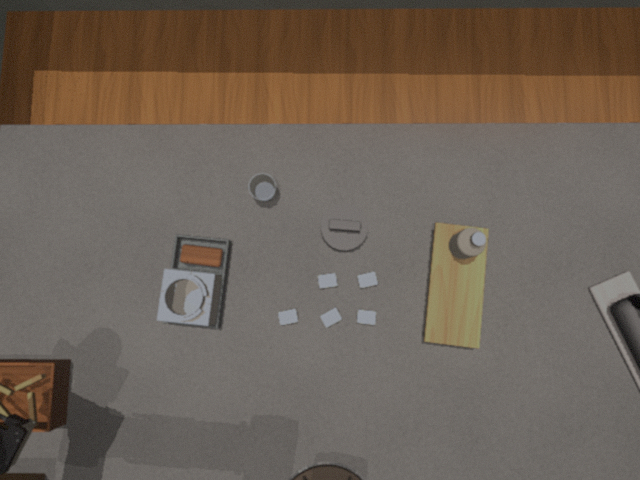

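View pics/side0.png

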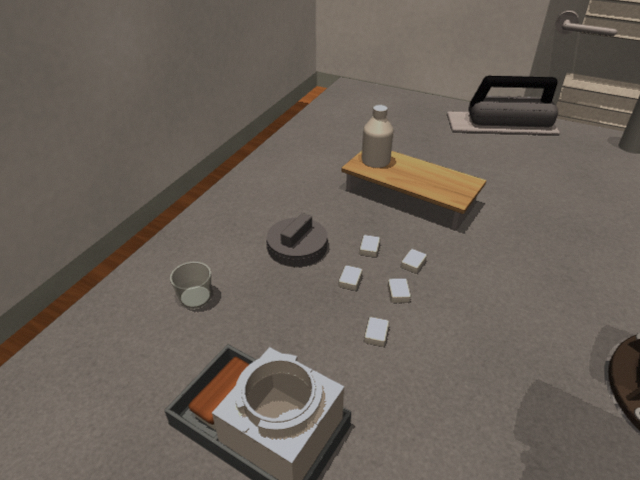

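Both views show five tablets (top: (327,281), (368,280), (288,317), (331,318), (367,318)). The lid is near (344,232), the canister near (187,297) in the tray, and the riser runs (427–488, 223–347) with the bottle at its +x end.

```bash
cat > h.py <<'E'
import numpy as np, cv2
from plant import telemetry, viewer
from scipy.optimize import minimize
CI={n:(np.array(i["intrinsics"]),np.linalg.inv(np.array(i["extrinsics"]))) for n in("top","side") for i in[viewer.camera_info(n)]}
def proj(n,P):
    K,T=CI[n];P=np.atleast_2d(P);c=P@T[:3,:3].T+T[:3,3];u=c@K.T;return u[:,:2]/u[:,2:]
def back(n,uv,z):
    K,T=CI[n];E=np.linalg.inv(T);d=E[:3,:3]@np.linalg.inv(K)@np.array([*uv,1.]);o=E[:3,3]
    return o+d*(z-o[2])/d[2]
def pose(P,x,y,yaw,z=0):
    c,s=np.cos(yaw),np.sin(yaw);return P@np.array([[c,s,0],[-s,c,0],[0,0,1]])+[x,y,z]
TAB=np.array([[a*.0165,b*.0225,h] for a in(-1,1) for b in(-1,1) for h in(0,.017)])
def white(im,t=150): return (im.min(2)>t).astype(np.uint8)
S=8
def fit(masks,P,p0,half=22):
    """fit x,y,yaw of convex model P to masks {cam:mask} by silhouette overlap"""
    W={}
    for n,m in masks.items():
        c=np.round(proj(n,[*p0[:2],.01])[0]).astype(int)
        x0,y0=np.maximum(c-half,0);W[n]=(x0,y0,cv2.resize(m[y0:c[1]+half,x0:c[0]+half].astype(np.float32),None,fx=S,fy=S,interpolation=cv2.INTER_CUBIC).clip(0,1))
    def cost(p):
        e=0
        for n,(x0,y0,m) in W.items():
            q=(proj(n,pose(P,*p))-[x0,y0]+.5)*S-.5
            r=np.zeros(m.shape,np.uint8);cv2.fillConvexPoly(r,cv2.convexHull(np.round(q*16).astype(np.int32)),1,shift=4)
            e+=np.abs(r-m).sum()/r.sum()
        return e
    best=min((minimize(cost,[p0[0],p0[1],y],method="Nelder-Mead",options=dict(initial_simplex=[[p0[0]+a,p0[1]+b,y+c] for a,b,c in((0,0,0),(.008,0,.1),(0,.008,-.1),(-.005,-.005,.3))],xatol=1e-4,fatol=1e-4)) for y in np.arange(4)*np.pi/4),key=lambda r:r.fun)
    return best.x,best.fun
def gray(im):
    g=im.min(2).astype(float);return g
def tablets(ims,xr=(.3,.85),yr=(-.3,.3)):
    """find white tablet-size blobs in top view, fit each in both views"""
    m={n:cv2.GaussianBlur(((im.min(2).astype(np.float32)-110)/70).clip(0,1),(1,1),0) for n,im in ims.items()}
    k,_,st,ce=cv2.connectedComponentsWithStats((m["top"]>.5).astype(np.uint8))
    out=[]
    for i in range(1,k):
        if 120<st[i,4]<420:
            b=back("top",ce[i],.012)
            if xr[0]<b[0]<xr[1] and yr[0]<b[1]<yr[1]:
                f,e=fit(m,TAB,b); ft,et=fit({"top":m["top"]},TAB,b)
                out.append((f,e,ft,et,ce[i]))
    return out
def snaps(): return {n:viewer.snapshot(n) for n in CI}
E
python3 - <<'E'
from h import *
ims={n:cv2.imread(f"pics/{n}0.png")[:,:,::-1] for n in CI}
for uv in[(331,318),(320,350)]:print(ims["top"][uv[1],uv[0]])
for f,e,ft,et,c in tablets(ims):print(np.round(c,1),np.round(f,4),round(np.degrees(f[2])%180,1),round(e,2),"top",np.round(ft,4),round(et,2))
I=ims
def cr(n,x,y,w,h,s):return cv2.resize(I[n][y:y+h,x:x+w],(w*s,h*s),interpolation=cv2.INTER_CUBIC)
a=np.zeros((600,800,3),np.uint8)
a[:300,:320]=cr("top",150,230,80,75,4)[:300];a[:300,320:620]=cr("top",312,200,75,75,4)
a[300:600,:400]=cr("side",200,340,160,120,3)[:300,:400];a[300:600,400:800]=cr("side",250,200,100,75,4)
cv2.imwrite("pics/c1.png",a[:,:,::-1])
E
```

```text
[148 152 158]
[115 111 106]
[367.1 279.4] [ 0.5473 -0.1     3.4149] 15.7 0.97 top [ 0.5473 -0.0998  0.2325] 0.55
[327.  280.3] [ 0.5452 -0.002   0.2028] 11.6 0.96 top [ 5.4530e-01 -1.7000e-03  3.2747e+00] 0.55
[203.5 313.8] [ 0.4895  0.3075 -0.181 ] 169.6 2.0 top [0.4891 0.3263 1.2893] 1.23
[330.3 317.2] [ 0.4561 -0.0104  0.4455] 25.5 0.96 top [ 0.4563 -0.0101  0.5066] 0.55
[287.6 316.4] [0.4573 0.0939 0.2374] 13.6 0.92 top [0.4576 0.0941 0.2014] 0.57
[366.  316.7] [ 0.4574 -0.0963  3.0915] 177.1 1.11 top [ 0.4574 -0.0963  3.0334] 0.56
```

View pics/c1.png

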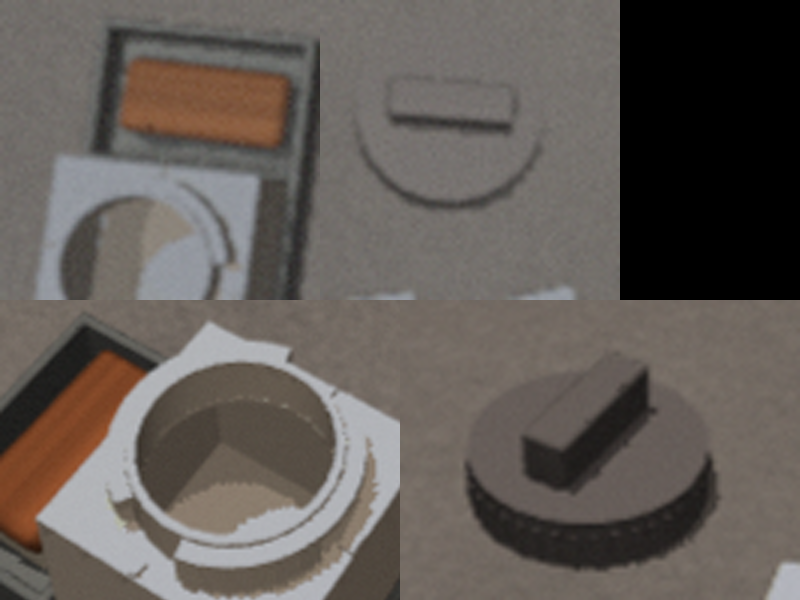

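The crop shows the canister with bayonet tracks and shoulder marks. The lid's bar lies nearly along the image horizontal in the top view. I need a larger view of the neck to tell the gaps from the notches.

```bash
sed -i 's|im.min(2).astype(np.float32)-110)/70|im.min(2).astype(np.float32)-120)/20|' h.py; python3 - <<'E'
from h import *
ims={n:cv2.imread(f"pics/{n}0.png")[:,:,::-1] for n in CI}
for f,e,ft,et,c in tablets(ims):print(np.round(c,1),np.round(f,4),round(np.degrees(f[2])%180,1),round(e,2),"top",np.round(ft,4),round(et,2))
I=ims
def cr(n,x,y,w,h,W,H):
    im=cv2.resize(I[n][y:y+h,x:x+w],(W,H),interpolation=cv2.INTER_CUBIC).astype(float);return ((im-40)*1.5).clip(0,255)
a=np.zeros((600,800,3),np.uint8)
a[:,:400]=cr("top",152,262,72,72,400,400).__class__((600,400,3)) if 0 else 0
a[:400,:400]=cr("top",152,262,72,72,400,400);a[:520,400:800]=cr("side",220,345,125,150,400,480)[:520] if 0 else np.vstack([cr("side",212,345,135,135,400,400),np.zeros((120,400,3))])
cv2.imwrite("pics/c2.png",a[:,:,::-1])
E
```

```text
[327.  280.3] [ 0.545  -0.0018  0.1731] 9.9 0.5 top [ 0.5451 -0.0019  0.1411] 0.13
[367.3 279.3] [ 0.5472 -0.1     0.2617] 15.0 0.5 top [ 0.547  -0.0999  0.2364] 0.14
[287.3 316.6] [0.4572 0.0941 3.3632] 12.7 0.43 top [0.4573 0.0941 0.2016] 0.13
[330.4 317.1] [ 0.456  -0.0103  3.6149] 27.1 0.48 top [ 0.4561 -0.01    3.6391] 0.11
[366.3 316.8] [ 0.4571 -0.0963  3.0716] 176.0 0.62 top [ 0.4572 -0.0961  3.045 ] 0.14
```

View pics/c2.png

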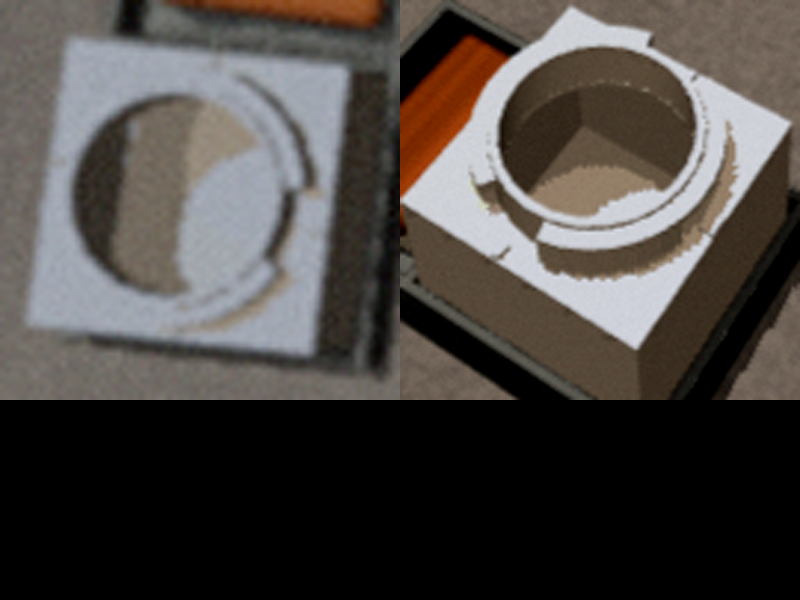

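The gaps show in the top crop between about (310,190) and (275,265), with an opposite one on the left. In the side crop the front gap lies between (490,185) and (540,230), with marks near (497,253), (695,77) and (708,235).

```bash
python3 - <<'E'
from h import *
T=lambda u,v:(152+(u+.5)/5.5556-.5,262+(v+.5)/5.5556-.5)
Sd=lambda u,v:(212+(u-400+.5)/2.963-.5,345+(v+.5)/2.963-.5)
c=np.array([back("top",T(*p),.096) for p in[(68,38),(350,68),(315,355),(27,325)]])
print(c.round(4),c.mean(0).round(4),[round(float(np.linalg.norm(c[i]-c[i-1])),4) for i in range(4)])
d=c[0]-c[3]+c[1]-c[2];print("yaw",np.degrees(np.arctan2(d[1],d[0])))
o=c.mean(0)
s=np.array([back("side",Sd(*p),.096) for p in[(787,125),(637,348)]]);print("side corners",s.round(4))
def pol(n,p,z):
    b=back(n,p,z)-o;return round(float(np.degrees(np.arctan2(b[1],b[0]))),1),round(float(np.hypot(*b[:2]))*1e3,1)
for p in[(695,77),(708,235),(497,253)]:print("side mark",p,pol("side",Sd(*p),.096))
for p in[(650,35),(540,230),(535,245),(495,185),(475,170)]:print("side track",p,pol("side",Sd(*p),.118))
for p in[(60,160),(218,62)]:print("top mark",p,pol("top",T(*p),.096))
for p in[(310,190),(285,190),(270,265),(285,262)]:print("top track",p,pol("top",T(*p),.118))
# unwrapped shoulder annulus, both views
for n in CI:
    im=cv2.imread(f"pics/{n}0.png")
    a=np.radians(np.arange(0,360,.5));r=np.arange(.040,.070,.0005)
    A,R=np.meshgrid(a,r);P=np.stack([o[0]+R*np.cos(A),o[1]+R*np.sin(A),0*A+.096],-1).reshape(-1,3)
    uv=proj(n,P).astype(np.float32).reshape(*A.shape,2)
    w=cv2.remap(im,uv,None,cv2.INTER_CUBIC);cv2.imwrite(f"/tmp/{n}.png",w)
a=np.vstack([cv2.resize(cv2.imread(f"/tmp/{n}.png"),(792,240),interpolation=cv2.INTER_CUBIC) for n in CI])
for d in range(0,360,30):cv2.line(a,(int(d*2.2),0),(int(d*2.2),10),(0,0,255),1);cv2.line(a,(int(d*2.2),240),(int(d*2.2),250),(0,0,255),1)
cv2.imwrite("pics/c3.png",a)
E
```

```text
[[0.5673 0.3694 0.096 ]
 [0.5551 0.2533 0.096 ]
 [0.4398 0.2638 0.096 ]
 [0.4515 0.3806 0.096 ]] [0.5034 0.3168 0.096 ] [0.1163, 0.1167, 0.1158, 0.1174]
yaw -5.366835017569459
side corners [[0.441  0.2681 0.096 ]
 [0.4514 0.381  0.096 ]]
side mark (695, 77) (-107.5, 55.6)
side mark (708, 235) (168.4, 56.4)
side mark (497, 253) (74.3, 57.1)
side track (650, 35) (-86.6, 49.7)
side track (540, 230) (93.1, 49.5)
side track (535, 245) (94.4, 55.7)
side track (495, 185) (60.4, 46.8)
side track (475, 170) (48.8, 51.3)
top mark (60, 160) (75.1, 55.4)
top mark (218, 62) (-9.8, 54.9)
top track (310, 190) (-88.0, 54.3)
top track (285, 190) (-87.5, 44.4)
top track (270, 265) (-125.0, 48.1)
top track (285, 262) (-120.2, 52.4)
```

View pics/c3.png

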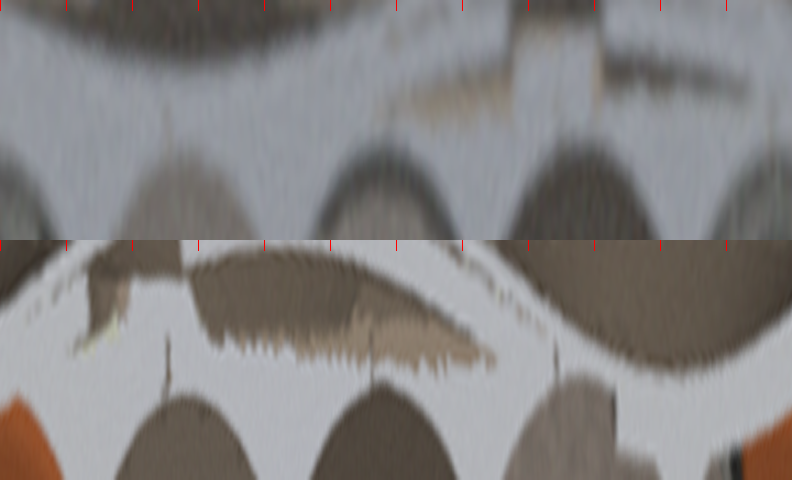

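Marks and track ends agree: gaps are at about 75° and 255° (world), so the canister yaw is about -5.3° and the notches are at about -5° and 175°. The centre is about (0.503, 0.317). Starting with the tablets.

```bash
cat >> h.py <<'E'
from scipy.spatial.transform import Rotation as Ro
def go(*ts):
    """rows' numbers to reach each (x,y,z,yaw deg) from the present pose"""
    o=telemetry.get_obs();R=Ro.from_euler("xyz",o["orientation"],degrees=True);p=o["tool_pos"]
    print("t",round(o["clock"],2),"p",p.round(4),"rpy",o["orientation"].round(2),"open",round(o["opening"],4),"gf",round(o["gripper_force"],1),"F",o["force"].round(1),"q",o["joint_pos"].round(0))
    for t in ts:
        d=R.inv().apply(np.array(t[:3])-p);w=(R.inv()*Ro.from_euler("xyz",[180,0,t[3]],degrees=True)).as_rotvec()
        print(t,"->",d.round(4).tolist(),w.round(4).tolist(),"rows",round(max(np.linalg.norm(d)/.0625,np.linalg.norm(w)/.187),1))
E
python3 -c "
from h import *
go((.4572,.0941,.15,-77),(.4572,.0941,.004,-77))"
```

```text
t 0.1 p [0.2811 0.6132 0.2257] rpy [ 1.7992e+02 -1.0000e-02 -2.4630e+01] open 0.0875 gf 0.0 F [-0.1  0.2 -1.1] q [ 82.  21.   1.  -0. -70. -17.]
(0.4572, 0.0941, 0.15, -77) -> [0.3764, 0.3984, 0.0764] [0.0013, -0.0008, 0.914] rows 8.9
(0.4572, 0.0941, 0.004, -77) -> [0.3764, 0.3982, 0.2224] [0.0013, -0.0008, 0.914] rows 9.5
```

>>> carry_out(rows=[[0.3764,0.3984,0.0764,0,0,0.914],[0.3764,0.3984,0.0764,0,0,0.914],[0.3764,0.3984,0.0764,0,0,0.914],[0.3764,0.3984,0.0764,0,0,0.914],[0.3764,0.3984,0.0764,0,0,0.914],[0.3764,0.3984,0.0764,0,0,0.914],[0.3764,0.3984,0.0764,0,0,0.914],[0.3764,0.3984,0.0764,0,0,0.914]], grip=0.35)

```text
clock: 1.1
tool_pos: [0.4406, 0.1428, 0.1574]
orientation: [-180.0, 0.0, -77.0]
force: [2.2, 0.3, 0.6]
opening: 0.0592
gripper_force: 0.0
```

```bash
python3 -c "
from h import *
go((.4572,.0941,.05,-77),(.4572,.0941,.004,-77))"
```

```text
t 1.1 p [0.4406 0.1428 0.1574] rpy [-1.7998e+02  1.0000e-02 -7.6960e+01] open 0.0592 gf 0.0 F [2.2 0.3 0.6] q [ 42.   4. -31.  -0. -55. -29.]
(0.4572, 0.0941, 0.05, -77) -> [0.0512, -0.0052, 0.1074] [-0.0003, 0.0002, 0.0006] rows 1.9
(0.4572, 0.0941, 0.004, -77) -> [0.0512, -0.0052, 0.1534] [-0.0003, 0.0002, 0.0006] rows 2.6
```

>>> carry_out(rows=[[0.0512,-0.0052,0.05,0,0,0],[0.0512,-0.0052,0.1,0,0,0],[0.0512,-0.0052,0.14,0,0,0],[0.0512,-0.0052,0.153,0,0,0],[0.0512,-0.0052,0.153,0,0,0]])

```text
clock: 1.72
tool_pos: [0.4569, 0.096, 0.0044]
orientation: [179.9, -0.0, -77.0]
force: [-1.0, -0.1, 0.6]
opening: 0.0591
gripper_force: 0.0
```

>>> carry_out(rows=[[0,0,0,0,0,0],[0,0,0,0,0,0],[0,0,0,0,0,0],[0,0,0,0,0,0],[0,0,-0.04,0,0,0],[0,0,-0.1,0,0,0],[0,0,-0.14,0,0,0],[0,0,-0.14,0,0,0]], grip=-0.8)

```text
clock: 2.72
tool_pos: [0.4588, 0.097, 0.1481]
orientation: [-179.6, 0.1, -77.0]
force: [0.4, -0.1, -0.9]
opening: 0.0327
gripper_force: 29.9
```

```bash
python3 - <<'E'
from h import *
go((.5034,.3168,.150,-77),(.5034,.3168,.128,-77))
im=snaps()
cv2.imwrite("pics/s1.png",im["side"][:,:,::-1])
for f,e,ft,et,c in tablets(im):print(np.round(c,1),np.round(ft,4),round(np.degrees(ft[2])%180,1),round(et,2))
E
```

```text
t 2.73 p [0.4588 0.097  0.1481] rpy [-1.7961e+02  1.3000e-01 -7.6970e+01] open 0.0327 gf 29.9 F [ 0.4 -0.1 -0.9] q [ 36.   5. -31.   0. -54. -23.]
(0.5034, 0.3168, 0.15, -77) -> [-0.2041, -0.093, -0.0008] [-0.0069, 0.0023, 0.0006] rows 3.6
(0.5034, 0.3168, 0.128, -77) -> [-0.204, -0.0928, 0.0212] [-0.0069, 0.0023, 0.0006] rows 3.6
[264.4 190.8] [0.7684 0.1543 0.2915] 16.7 0.65
[367.1 279.3] [ 0.5473 -0.0998  0.2239] 12.8 0.1
[327.2 280.2] [ 0.5453 -0.0021  0.1477] 8.5 0.11
[330.4 317.1] [ 0.4563 -0.0101  3.6497] 29.1 0.08
[366.2 316.8] [ 0.4574 -0.0963 -0.1089] 173.8 0.1
```

View pics/s1.png

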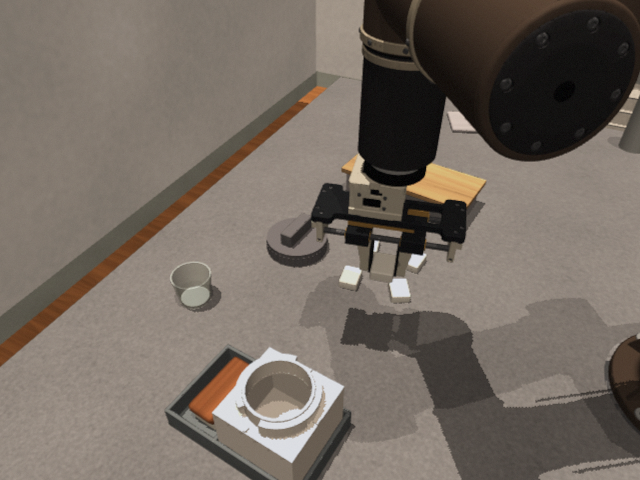

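The tablet is held (opening 32.7 mm, 30 N), hanging at about pixel (383,262) in the side view; the rest is undisturbed.

>>> carry_out(rows=[[-0.051,-0.0233,-0.003,0,0,0],[-0.102,-0.0465,-0.003,0,0,0],[-0.153,-0.07,-0.003,0,0,0],[-0.204,-0.093,-0.003,0,0,0],[-0.204,-0.093,0.008,0,0,0],[-0.204,-0.093,0.019,0,0,0],[-0.204,-0.093,0.019,0,0,0]])

```text
clock: 3.7
tool_pos: [0.5007, 0.3138, 0.1236]
orientation: [179.8, -0.1, -77.0]
force: [-0.6, 0.6, -0.3]
opening: 0.0324
gripper_force: 29.9
```

>>> carry_out(rows=[[0,0,0,0,0,0],[0,0,0,0,0,0],[0,0,0,0,0,0],[0,0,-0.02,0,0,0],[0,0,-0.02,0,0,0]], grip=0.35)

```text
clock: 4.32
tool_pos: [0.5026, 0.3163, 0.1473]
orientation: [-179.8, 0.1, -77.0]
force: [-0.5, 0.0, -0.7]
opening: 0.0591
gripper_force: 0.0
```

```bash
python3 - <<'E'
from h import *
go((.4562,-.0102,.150,-62),(.4562,-.0102,.003,-62))
E
```

```text
t 4.33 p [0.5026 0.3163 0.1473] rpy [-1.7984e+02  1.0000e-01 -7.6980e+01] open 0.0591 gf 0.0 F [-0.5  0.  -0.7] q [ 51.  16. -16.   0. -57. -38.]
(0.4562, -0.0102, 0.15, -62) -> [0.3077, 0.1187, -0.0036] [-0.0031, 0.0013, -0.2615] rows 5.3
(0.4562, -0.0102, 0.003, -62) -> [0.3079, 0.1191, 0.1434] [-0.0031, 0.0013, -0.2615] rows 5.8
```

>>> carry_out(rows=[[0.055,0.021,-0.003,0,0,-0.045],[0.11,0.042,0,0,0,-0.09],[0.165,0.064,0,0,0,-0.14],[0.22,0.085,0,0,0,-0.18],[0.274,0.106,0.02,0,0,-0.23],[0.3078,0.119,0.06,0,0,-0.262],[0.3078,0.119,0.11,0,0,-0.262],[0.3078,0.119,0.142,0,0,-0.262]])

```text
clock: 5.32
tool_pos: [0.454, -0.0121, 0.0017]
orientation: [179.9, 0.0, -62.1]
force: [0.6, -0.3, -0.3]
opening: 0.0592
gripper_force: 0.0
```

```bash
python3 - <<'E'
from h import *
im=snaps()
cv2.imwrite("pics/t2.png",im["top"][:,:,::-1])
go((.4562,-.0102,.003,-62))
E
```

```text
t 5.42 p [ 0.4543 -0.0118  0.0017] rpy [179.84  -0.   -61.99] open 0.0588 gf 0.0 F [-0.2 -0.2 -0.6] q [ 23.  17. -42.   0. -32.   4.]
(0.4562, -0.0102, 0.003, -62) -> [-0.0005, -0.0024, -0.0013] [0.0027, -0.0, 0.0001] rows 0.0
```

View pics/t2.png

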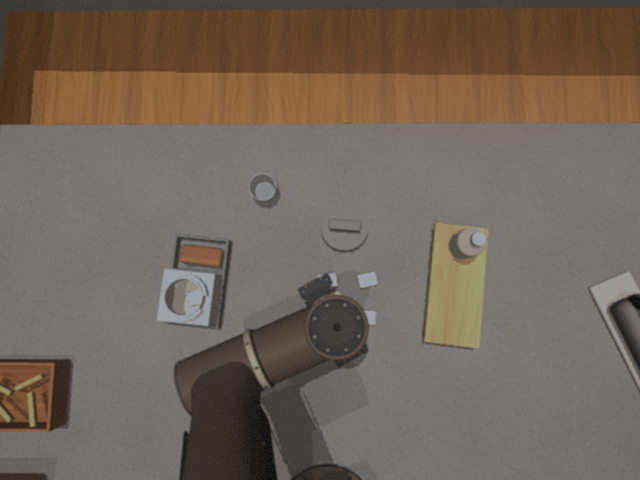

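The top view shows the first tablet inside the canister near (193,299) and the arm over the second one.

>>> carry_out(rows=[[0,0,0,0,0,0],[0,0,0,0,0,0],[0,0,0,0,0,0],[0,0,0,0,0,0],[0,0,-0.04,0,0,0],[0,0,-0.1,0,0,0],[0,0,-0.145,0,0,0],[0,0,-0.145,0,0,0]], grip=-0.8)

```text
clock: 6.42
tool_pos: [0.4573, -0.0103, 0.1523]
orientation: [-179.6, -0.1, -62.0]
force: [0.6, 0.8, -0.6]
opening: 0.0328
gripper_force: 30.0
```

```bash
python3 - <<'E'
from h import *
go((.5034,.3168,.149,-62),(.5034,.3168,.128,-62))
E
```

```text
t 6.42 p [ 0.4573 -0.0103  0.1523] rpy [-1.7955e+02 -7.0000e-02 -6.1960e+01] open 0.0328 gf 30.0 F [ 0.6  0.8 -0.6] q [ 24.   3. -32.   0. -54.   4.]
(0.5034, 0.3168, 0.149, -62) -> [-0.267, -0.1945, 0.0045] [-0.0078, -0.0012, 0.0008] rows 5.3
(0.5034, 0.3168, 0.128, -62) -> [-0.2671, -0.1943, 0.0255] [-0.0078, -0.0012, 0.0008] rows 5.3
```

>>> carry_out(rows=[[-0.048,-0.035,0,0,0,0],[-0.096,-0.07,0,0,0,0],[-0.144,-0.105,0,0,0,0],[-0.192,-0.14,0,0,0,0],[-0.24,-0.175,0,0,0,0],[-0.267,-0.1945,0.01,0,0,0],[-0.267,-0.1945,0.021,0,0,0],[-0.267,-0.1945,0.021,0,0,0]])

```text
clock: 7.42
tool_pos: [0.5001, 0.3147, 0.1254]
orientation: [179.8, -0.1, -62.0]
force: [-0.3, -0.7, 0.3]
opening: 0.0328
gripper_force: 30.0
```

>>> carry_out(rows=[[0,0,0,0,0,0],[0,0,0,0,0,0],[0,0,0,0,0,0],[0,0,-0.02,0,0,0],[0,0,-0.02,0,0,0]], grip=0.35)

```text
clock: 8.05
tool_pos: [0.5022, 0.3166, 0.1493]
orientation: [-179.8, 0.1, -62.0]
force: [-0.3, -0.2, 0.2]
opening: 0.059
gripper_force: 0.0
```

```bash
python3 - <<'E'
from h import *
go((.5452,-.0020,.003,-81),(.4573,-.0963,.003,-95.5),(.5472,-.0999,.003,-76.5))
E
```

```text
t 8.05 p [0.5022 0.3166 0.1493] rpy [-1.7981e+02  5.0000e-02 -6.1980e+01] open 0.059 gf 0.0 F [-0.3 -0.2  0.2] q [ 51.  16. -16.   0. -57. -23.]
(0.5452, -0.002, 0.003, -81) -> [0.3016, 0.1122, 0.1457] [-0.0031, 0.0015, 0.332] rows 5.7
(0.4573, -0.0963, 0.003, -95.5) -> [0.3435, 0.2341, 0.1452] [-0.0029, 0.0019, 0.5851] rows 7.0
(0.5472, -0.0999, 0.003, -76.5) -> [0.389, 0.1564, 0.1454] [-0.0031, 0.0013, 0.2535] rows 7.1
```

>>> carry_out(rows=[[0.055,0.0205,-0.003,0,0,0.06],[0.11,0.041,0,0,0,0.12],[0.165,0.0615,0,0,0,0.18],[0.22,0.082,0,0,0,0.24],[0.272,0.101,0.02,0,0,0.3],[0.3016,0.1122,0.06,0,0,0.332],[0.3016,0.1122,0.11,0,0,0.332],[0.3016,0.1122,0.145,0,0,0.332]])

```text
clock: 9.05
tool_pos: [0.5429, -0.0041, 0.0005]
orientation: [179.9, -0.0, -81.1]
force: [-0.2, -1.1, 0.0]
opening: 0.0591
gripper_force: 0.0
```

>>> carry_out(rows=[[0,0,0,0,0,0],[0,0,0,0,0,0],[0,0,0,0,0,0],[0,0,0,0,0,0],[0,0,-0.04,0,0,0],[0,0,-0.1,0,0,0],[0,0,-0.147,0,0,0],[0,0,-0.147,0,0,0]], grip=-0.8)

```text
clock: 10.05
tool_pos: [0.5464, -0.0023, 0.1539]
orientation: [-179.5, 0.1, -81.0]
force: [0.4, -0.1, -0.5]
opening: 0.0328
gripper_force: 30.0
```

```bash
python3 - <<'E'
from h import *
go((.5034,.3168,.149,-81),(.5034,.3168,.128,-81))
E
```

```text
t 10.05 p [ 0.5464 -0.0023  0.1539] rpy [-1.7953e+02  5.0000e-02 -8.0970e+01] open 0.0328 gf 30.0 F [ 0.4 -0.1 -0.5] q [ 20.  12. -22.   0. -56. -11.]
(0.5034, 0.3168, 0.149, -81) -> [-0.3219, -0.0076, 0.0053] [-0.0083, 0.0009, 0.0005] rows 5.2
(0.5034, 0.3168, 0.128, -81) -> [-0.3219, -0.0074, 0.0263] [-0.0083, 0.0009, 0.0005] rows 5.2
```

>>> carry_out(rows=[[-0.058,-0.0015,0,0,0,0],[-0.116,-0.003,0,0,0,0],[-0.174,-0.0045,0,0,0,0],[-0.232,-0.006,0,0,0,0],[-0.29,-0.007,0,0,0,0],[-0.322,-0.0076,0.01,0,0,0],[-0.322,-0.0076,0.023,0,0,0],[-0.322,-0.0076,0.023,0,0,0]])

```text
clock: 11.05
tool_pos: [0.5, 0.315, 0.1245]
orientation: [179.8, -0.1, -81.0]
force: [0.5, 0.4, -0.1]
opening: 0.0326
gripper_force: 30.0
```

>>> carry_out(rows=[[0,0,0,0,0,0],[0,0,0,0,0,0],[0,0,0,0,0,0],[0,0,-0.02,0,0,0],[0,0,-0.02,0,0,0]], grip=0.35)

```text
clock: 11.68
tool_pos: [0.5021, 0.3169, 0.1483]
orientation: [-179.8, 0.1, -81.0]
force: [0.3, 0.5, 0.1]
opening: 0.0591
gripper_force: 0.0
```

```bash
python3 - <<'E'
from h import *
go((.4573,-.0963,.004,-95.5),(.5472,-.0999,.004,-76.5))
im=snaps()
for f,e,ft,et,c in tablets(im):print(np.round(c,1),np.round(ft,4),round(np.degrees(ft[2])%180,1),round(et,2))
E
```

```text
t 11.68 p [0.5021 0.3169 0.1483] rpy [-1.7984e+02  1.1000e-01 -8.1010e+01] open 0.0591 gf 0.0 F [0.3 0.5 0.1] q [ 51.  16. -16.   0. -57. -42.]
(0.4573, -0.0963, 0.004, -95.5) -> [0.4014, 0.1092, 0.1432] [-0.0025, 0.0022, 0.2529] rows 7.0
(0.5472, -0.0999, 0.004, -76.5) -> [0.419, 0.0209, 0.1434] [-0.0028, 0.0018, -0.0787] rows 7.1
[264.5 191. ] [0.7683 0.1548 3.6066] 26.6 0.65
[367.2 279.3] [ 0.5474 -0.0997  0.2262] 13.0 0.1
[209.3 282.9] [0.5388 0.2884 1.1359] 65.1 0.54
[366.2 316.8] [ 0.4574 -0.0963 -0.1019] 174.2 0.11
```

>>> carry_out(rows=[[0.06,0.0163,0,0,0,0.036],[0.12,0.0326,0,0,0,0.072],[0.18,0.049,0,0,0,0.11],[0.24,0.065,0,0,0,0.15],[0.3,0.082,0,0,0,0.19],[0.36,0.098,0.015,0,0,0.23],[0.4015,0.1092,0.06,0,0,0.252],[0.4015,0.1092,0.11,0,0,0.252]])

```text
clock: 12.78
tool_pos: [0.4556, -0.0998, 0.0357]
orientation: [-179.9, 0.0, -95.7]
force: [0.3, 0.0, -0.3]
opening: 0.059
gripper_force: 0.0
```

>>> carry_out(rows=[[0,0,0.02,0,0,0],[0,0,0.033,0,0,0],[0,0,0.033,0,0,0]])

```text
clock: 13.15
tool_pos: [0.4556, -0.0973, 0.0029]
orientation: [179.9, -0.0, -95.4]
force: [-0.2, 0.5, 0.1]
opening: 0.0591
gripper_force: 0.0
```

>>> carry_out(rows=[[0,0,0,0,0,0],[0,0,0,0,0,0],[0,0,0,0,0,0],[0,0,0,0,0,0],[0,0,-0.04,0,0,0],[0,0,-0.1,0,0,0],[0,0,-0.145,0,0,0],[0,0,-0.145,0,0,0]], grip=-0.8)

```text
clock: 14.15
tool_pos: [0.4583, -0.0971, 0.1523]
orientation: [-179.6, 0.1, -95.4]
force: [-0.7, -0.3, -0.1]
opening: 0.0332
gripper_force: 29.9
```

```bash
python3 - <<'E'
from h import *
go((.5034,.3168,.149,-95.5),(.5034,.3168,.128,-95.5))
E
```

```text
t 14.15 p [ 0.4583 -0.0971  0.1523] rpy [-1.7957e+02  1.0000e-01 -9.5410e+01] open 0.0332 gf 29.9 F [-0.7 -0.3 -0.1] q [ 12.   4. -31.   0. -54. -18.]
(0.5034, 0.3168, 0.149, -95.5) -> [-0.4163, -0.0058, 0.004] [-0.0076, 0.0017, 0.0015] rows 6.7
(0.5034, 0.3168, 0.128, -95.5) -> [-0.4163, -0.0056, 0.025] [-0.0076, 0.0017, 0.0015] rows 6.7
```

>>> carry_out(rows=[[-0.06,-0.001,0,0,0,0],[-0.12,-0.0016,0,0,0,0],[-0.18,-0.0025,0,0,0,0],[-0.24,-0.0033,0,0,0,0],[-0.3,-0.004,0,0,0,0],[-0.36,-0.005,0,0,0,0],[-0.416,-0.0057,0,0,0,0],[-0.416,-0.0057,0.02,0,0,0]])

```text
clock: 15.15
tool_pos: [0.5017, 0.3203, 0.1277]
orientation: [-179.9, 0.1, -95.2]
force: [-0.9, -0.7, -0.7]
opening: 0.0325
gripper_force: 29.9
```

>>> carry_out(rows=[[0,0,0,0,0,0],[0,0,0,0,0,0],[0,0,0,0,0,0],[0,0,-0.02,0,0,0],[0,0,-0.02,0,0,0]], grip=0.35)

```text
clock: 15.78
tool_pos: [0.5023, 0.3166, 0.1508]
orientation: [-179.8, 0.2, -95.5]
force: [-0.1, -0.3, 0.4]
opening: 0.0589
gripper_force: 0.0
```

```bash
python3 - <<'E'
from h import *
go((.5474,-.0998,.004,-76.5))
im=snaps()
for f,e,ft,et,c in tablets(im):print(np.round(c,1),np.round(ft,4),round(np.degrees(ft[2])%180,1),round(et,2))
E
```

```text
t 15.78 p [0.5023 0.3166 0.1508] rpy [-179.85    0.18  -95.47] open 0.0589 gf 0.0 F [-0.1 -0.3  0.4] q [ 51.  16. -16.   0. -57. -57.]
(0.5474, -0.0998, 0.004, -76.5) -> [0.4107, -0.0842, 0.1457] [-0.0031, 0.0027, -0.331] rows 7.1
[264.5 191.2] [0.7682 0.1551 0.5624] 32.2 0.64
[367.1 279.3] [ 0.5474 -0.0997  0.2261] 13.0 0.1
```

>>> carry_out(rows=[[0.06,-0.0123,0,0,0,-0.05],[0.12,-0.0246,0,0,0,-0.1],[0.18,-0.037,0,0,0,-0.15],[0.24,-0.049,0,0,0,-0.2],[0.3,-0.0615,0,0,0,-0.25],[0.36,-0.074,0.015,0,0,-0.3],[0.4107,-0.0842,0.05,0,0,-0.331],[0.4107,-0.0842,0.11,0,0,-0.331]])

```text
clock: 16.88
tool_pos: [0.5475, -0.1038, 0.0388]
orientation: [-179.7, -0.0, -76.7]
force: [1.5, 0.5, -1.7]
opening: 0.0597
gripper_force: 0.0
```

>>> carry_out(rows=[[0,0,0.02,0,0,0],[0,0,0.036,0,0,0],[0,0,0.036,0,0,0]])

```text
clock: 17.25
tool_pos: [0.5459, -0.1006, 0.002]
orientation: [180.0, -0.0, -76.5]
force: [-0.6, 0.0, -0.2]
opening: 0.0591
gripper_force: 0.0
```

>>> carry_out(rows=[[0,0,0,0,0,0],[0,0,0,0,0,0],[0,0,0,0,0,0],[0,0,0,0,0,0],[0,0,-0.04,0,0,0],[0,0,-0.1,0,0,0],[0,0,-0.145,0,0,0],[0,0,-0.145,0,0,0]], grip=-0.8)

```text
clock: 18.25
tool_pos: [0.5485, -0.1005, 0.1518]
orientation: [-179.6, -0.1, -76.4]
force: [-0.2, -0.3, -1.4]
opening: 0.0327
gripper_force: 30.0
```

```bash
python3 - <<'E'
from h import *
go((.5034,.3168,.149,-76.5),(.5034,.3168,.128,-76.5))
E
```

```text
t 18.25 p [ 0.5485 -0.1005  0.1518] rpy [-1.7955e+02 -7.0000e-02 -7.6450e+01] open 0.0327 gf 30.0 F [-0.2 -0.3 -1.4] q [ 10.  13. -21.   0. -56.   4.]
(0.5034, 0.3168, 0.149, -76.5) -> [-0.4162, -0.0539, 0.0027] [-0.0078, -0.0013, 0.0009] rows 6.7
(0.5034, 0.3168, 0.128, -76.5) -> [-0.4162, -0.0538, 0.0237] [-0.0078, -0.0013, 0.0009] rows 6.7
```

>>> carry_out(rows=[[-0.06,-0.0078,0,0,0,0],[-0.12,-0.0155,0,0,0,0],[-0.18,-0.0233,0,0,0,0],[-0.24,-0.031,0,0,0,0],[-0.3,-0.039,0,0,0,0],[-0.36,-0.0466,0,0,0,0],[-0.416,-0.0539,0,0,0,0],[-0.416,-0.0539,0.02,0,0,0]])

```text
clock: 19.25
tool_pos: [0.5011, 0.3207, 0.1274]
orientation: [-179.9, 0.1, -76.2]
force: [-0.2, -1.4, -1.5]
opening: 0.0327
gripper_force: 30.0
```

>>> carry_out(rows=[[0,0,0,0,0,0],[0,0,0,0,0,0],[0,0,0,0,0,0],[0.05,0,-0.04,0,0,0],[0.1,0,-0.06,0,0,0],[0.15,0,-0.06,0,0,0],[0.21,0,-0.06,0,0,0],[0.21,0,-0.06,0,0,0]], grip=0.35)

```text
clock: 20.25
tool_pos: [0.5508, 0.1083, 0.1884]
orientation: [-179.9, 0.0, -76.8]
force: [-0.0, 0.4, -0.4]
opening: 0.0592
gripper_force: 0.0
```

```bash
python3 - <<'E'
from h import *
go((.6,.0,.15,0))
im=snaps()
for n in im:cv2.imwrite(f"pics/{n}3.png",im[n][:,:,::-1])
I=im
def cr(n,x,y,w,h,W,H):
    return cv2.resize(I[n][y:y+h,x:x+w],(W,H),interpolation=cv2.INTER_CUBIC)
a=np.zeros((600,800,3),np.uint8)
a[:300,:400]=cr("top",152,252,80,60,400,300);a[:300,400:]=cr("side",212,345,180,135,400,300)
a[300:,:400]=cr("top",300,190,100,75,400,300);a[300:,400:]=cr("top",400,210,120,150,400,500)[:300]
cv2.imwrite("pics/c4.png",a[:,:,::-1])
for f,e,ft,et,c in tablets(im):print(np.round(c,1),np.round(ft,4),round(np.degrees(ft[2])%180,1),round(et,2))
E
```

```text
t 20.25 p [0.5508 0.1083 0.1884] rpy [-1.7994e+02  1.0000e-02 -7.6780e+01] open 0.0592 gf 0.0 F [-0.   0.4 -0.4] q [ 31.  12. -17.   0. -61. -18.]
(0.6, 0.0, 0.15, 0) -> [0.1167, -0.0231, 0.0384] [-0.001, -0.0006, -1.3401] rows 7.2
[264.3 190.9] [0.7687 0.1543 0.2844] 16.3 0.87
```

View pics/c4.png

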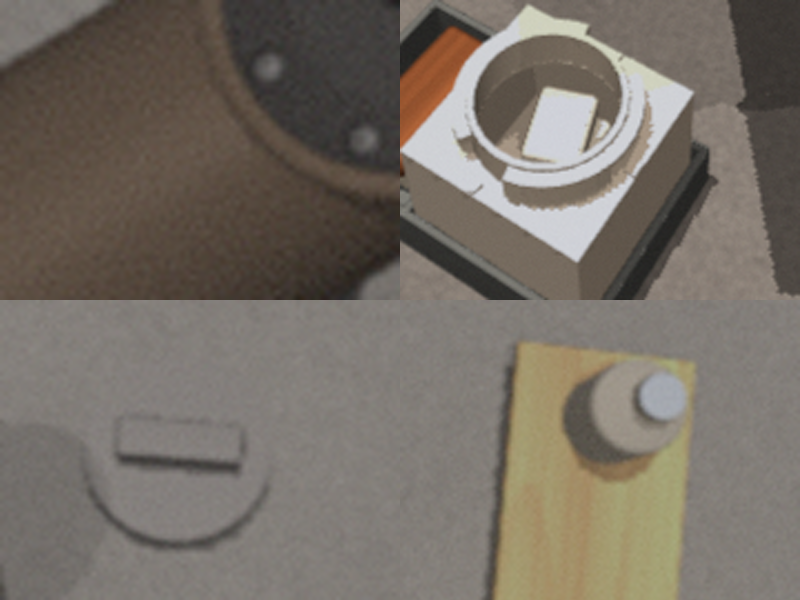

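All five tablets are in the canister (side crop, top tablet face at (560,120)); no loose ones remain. The lid (bar about (180,440) in the crop) looks unmoved. Next I'll fit the lid, canister and riser poses precisely.

```bash
cat >> h.py <<'E'
def circ(r,z,a=(0,360)): t=np.radians(np.linspace(*a,241));return np.stack([r*np.cos(t),r*np.sin(t),0*t+z],1)
def poly(c,z):
    c=np.array(c);L=[]
    for a,b in zip(c,np.roll(c,-1,0)):L.append(np.c_[a+(b-a)*np.linspace(0,1,80)[:,None],np.full(80,z)])
    return np.vstack(L)
def rect(lx,ly,z): return poly([(-lx/2,-ly/2),(lx/2,-ly/2),(lx/2,ly/2),(-lx/2,ly/2)],z)
def efit(ims,curves,p0,sig=1.0,z=0,rng=(.012,.2)):
    """align model edge curves with image edges (mean normal gradient), returns x,y,yaw"""
    G={}
    for n,im in ims.items():
        g=cv2.GaussianBlur(im.astype(np.float32).mean(2),(0,0),sig);G[n]=(cv2.Sobel(g,cv2.CV_32F,1,0),cv2.Sobel(g,cv2.CV_32F,0,1))
    def cost(p):
        s=0
        for n,(gx,gy) in G.items():
            for c in curves:
                uv=proj(n,pose(c,*p,z=z)).astype(np.float32);t=np.gradient(uv,axis=0);t/=np.linalg.norm(t,axis=1,keepdims=True)+1e-6
                a=cv2.remap(gx,uv[None],None,cv2.INTER_LINEAR)[0];b=cv2.remap(gy,uv[None],None,cv2.INTER_LINEAR)[0]
                s+=np.minimum(np.abs(a*t[:,1]-b*t[:,0]),80).mean()
        return -s
    best=None
    from itertools import product
    for dx,dy,da in product(np.linspace(-1,1,7)*rng[0],np.linspace(-1,1,7)*rng[0],np.linspace(-1,1,7)*rng[1]):
        q=np.array(p0)+[dx,dy,da];c=cost(q)
        if best is None or c<best[0]:best=(c,q)
    r=minimize(cost,best[1],method="Nelder-Mead",options=dict(initial_simplex=best[1]+np.array([[0,0,0],[.002,0,0],[0,.002,0],[0,0,.03]]),xatol=1e-5,fatol=1e-3))
    return r.x,r.fun
LID=[rect(.076,.024,.056),circ(.058,.028),circ(.058,.0)]
CAN=[rect(.116,.116,.090),circ(.040,.114)]
RIS=[rect(.280,.126,.060)]
def show(s,r): print(s,r[0].round(4),"yaw",round(float(np.degrees(r[0][2])),1),round(r[1],1))
E
python3 - <<'E'
from h import *
I0={n:cv2.imread(f"pics/{n}0.png")[:,:,::-1] for n in CI};I3={n:cv2.imread(f"pics/{n}3.png")[:,:,::-1] for n in CI}
sub=lambda I,*k:{a:I[a] for a in k}
b=back("top",(344,232),.028);print(b)
for nm,I in(("both0",I0),("both3",I3),("top3",sub(I3,"top")),("side0",sub(I0,"side"))):show("lid "+nm,efit(I,LID,[b[0],b[1],-np.pi/2-.05]))
for nm,I in(("both",I0),("top",sub(I0,"top")),("side",sub(I0,"side"))):show("can "+nm,efit(I,CAN,[.5034,.3168,-.09],z=.006))
b=np.mean([back("top",p,.06) for p in((435,223),(488,228),(479,347),(427,341))],0);print(b)
for nm,I in(("both",I0),("top",sub(I0,"top"))):show("riser "+nm,efit(I,RIS,[b[0],b[1],-.08]))
E
```

```text
[ 0.66129812 -0.04329974  0.028     ]
lid both0 [ 0.671  -0.0407 -1.6614] yaw -95.2 -232.0
lid both3 [ 0.6711 -0.0407 -1.6506] yaw -94.6 -245.5
lid top3 [ 0.6691 -0.0452 -1.6925] yaw -97.0 -101.0
lid side0 [ 0.6735 -0.0417 -1.6066] yaw -92.1 -152.7
can both [ 0.5046  0.3166 -0.096 ] yaw -5.5 -291.6
can top [ 0.5032  0.3169 -0.1004] yaw -5.8 -142.2
can side [ 0.5047  0.3166 -0.103 ] yaw -5.9 -150.4
[ 0.53466695 -0.30433833  0.06      ]
riser both [ 0.5347 -0.3021 -0.1221] yaw -7.0 -119.4
riser top [ 0.5348 -0.3022 -0.1241] yaw -7.1 -57.5
```

```bash
python3 - <<'E'
from h import *
I3={n:cv2.imread(f"pics/{n}3.png") for n in CI};I0={n:cv2.imread(f"pics/{n}0.png") for n in CI}
def ov(im,n,curves,p,x,y,w,s,z=0):
    a=cv2.resize(im[n][y:y+w*3//4,x:x+w],None,fx=s,fy=s,interpolation=cv2.INTER_CUBIC);a=cv2.convertScaleAbs(a,alpha=1.4,beta=-30)
    for c in curves:
        for u in ((proj(n,pose(c,*p,z=z))-[x,y]+.5)*s-.5).round().astype(int)[::3]:
            if 0<=u[0]<a.shape[1] and 0<=u[1]<a.shape[0]:a[u[1],u[0]]=(0,0,255)
    return a
L=[.6711,-.0407,np.radians(-95)];C=[.504,.3167,np.radians(-5.6)]
A=np.vstack([np.hstack([ov(I3,"top",LID,L,320,210,50,8),ov(I3,"side",LID,L,255,205,80,5)]),
 np.hstack([ov(I0,"top",CAN,C,150,265,80,5,.006),ov(I0,"side",CAN,C,215,345,133,3,.006)[:300,:400] if 0 else cv2.resize(ov(I0,"side",CAN,C,208,345,160,5,.006),(400,300))])])
cv2.imwrite("pics/c5.png",A)
E
```

```text
Traceback (most recent call last):
ValueError: all the input array dimensions except for the concatenation axis must match exactly, but along dimension 0, the array at index 0 has size 296 and the array at index 1 has size 300
```

```bash
python3 - <<'E'
from h import *
I3={n:cv2.imread(f"pics/{n}3.png") for n in CI};I0={n:cv2.imread(f"pics/{n}0.png") for n in CI}
def ov(im,n,curves,p,x,y,w,z=0):
    h=w*3//4;s=400//w
    a=cv2.resize(im[n][y:y+h,x:x+w],None,fx=s,fy=s,interpolation=cv2.INTER_CUBIC);a=cv2.convertScaleAbs(a,alpha=1.4,beta=-30)
    for c in curves:
        for u in ((proj(n,pose(c,*p,z=z))-[x,y]+.5)*s-.5).round().astype(int)[::3]:
            if 0<=u[0]<a.shape[1] and 0<=u[1]<a.shape[0]:a[u[1],u[0]]=(0,0,255)
    return cv2.copyMakeBorder(a,0,300-a.shape[0],0,400-a.shape[1],cv2.BORDER_CONSTANT)
L=[.6711,-.0407,np.radians(-95)];C=[.504,.3167,np.radians(-5.6)]
cv2.imwrite("pics/c5.png",np.vstack([np.hstack([ov(I3,"top",LID,L,320,210,50),ov(I3,"side",LID,L,255,205,80)]),
 np.hstack([ov(I0,"top",CAN,C,150,265,80,.006),ov(I0,"side",CAN,C,215,345,133,.006)])]))
E
```

```text
(no output)
```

View pics/c5.png

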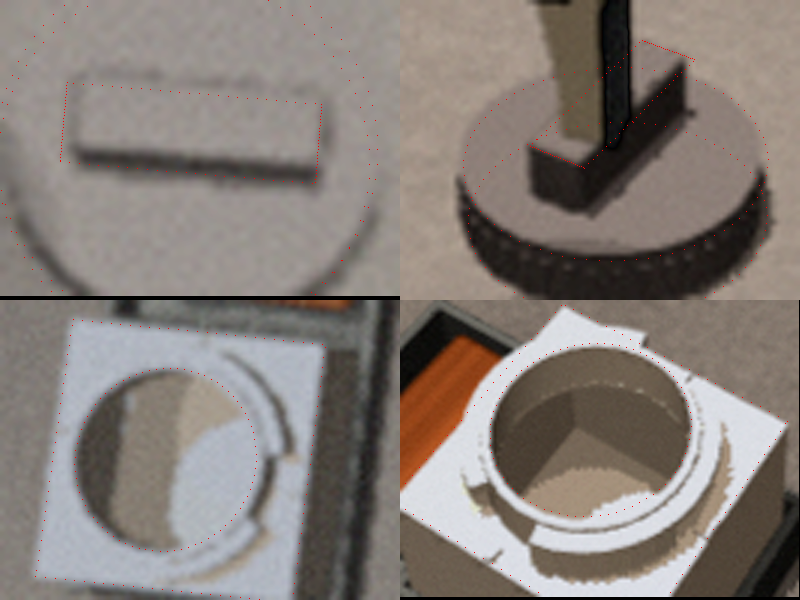

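The overlay shows the canister fit is good. The lid's bar outline is about 1 px off in the top view, so I refit with only the visible lid edges.

```bash
cat >> h.py <<'E'
BARF=np.c_[np.linspace(-.038,.038,80),np.full(80,-.012),np.full(80,.0285)]
LT=[rect(.076,.024,.056),BARF,circ(.058,.028,(200,340)),circ(.058,0,(200,340))]
LS=[rect(.076,.024,.056),BARF,circ(.058,.028,(150,300)),circ(.058,0,(150,300)),circ(.058,.028,(-40,130))]
E
python3 - <<'E'
from h import *
I0={n:cv2.imread(f"pics/{n}0.png")[:,:,::-1] for n in CI};I3={n:cv2.imread(f"pics/{n}3.png")[:,:,::-1] for n in CI}
p=[.671,-.042,np.radians(-94)]
for s in(.6,1.):
  show("top0",efit({"top":I0["top"]},LT,p,s));show("top3",efit({"top":I3["top"]},LT,p,s));show("side0",efit({"side":I0["side"]},LS,p,s))
m=cv2.convertScaleAbs
E
```

```text
top0 [ 0.6701 -0.0443 -1.6531] yaw -94.7 -263.0
top3 [ 0.67   -0.0445 -1.6523] yaw -94.7 -266.5
side0 [ 0.6748 -0.0423 -1.6861] yaw -96.6 -327.8
top0 [ 0.6791 -0.0448 -1.6525] yaw -94.7 -235.2
top3 [ 0.6792 -0.0448 -1.6547] yaw -94.8 -244.7
side0 [ 0.6748 -0.0422 -1.6427] yaw -94.1 -317.8
```

```bash
python3 - <<'E'
from h import *
go((.6748,-.0433,.12,-94.7),(.6748,-.0433,.034,-94.7))
E
```

```text
t 20.35 p [0.5506 0.1112 0.1883] rpy [-1.7993e+02  2.0000e-02 -7.6620e+01] open 0.0591 gf 0.0 F [-0.4  0.2 -0. ] q [ 31.  12. -17.   0. -61. -18.]
(0.6748, -0.0433, 0.12, -94.7) -> [0.1791, -0.085, 0.0683] [-0.0012, 0.0006, 0.3155] rows 3.4
(0.6748, -0.0433, 0.034, -94.7) -> [0.1791, -0.0849, 0.1543] [-0.0012, 0.0006, 0.3155] rows 4.0
```

>>> carry_out(rows=[[0.05,-0.024,0.02,0,0,0.08],[0.1,-0.0475,0.04,0,0,0.16],[0.15,-0.071,0.05,0,0,0.24],[0.179,-0.085,0.06,0,0,0.3155],[0.179,-0.085,0.1,0,0,0.3155],[0.179,-0.085,0.11,0,0,0.3155],[0.179,-0.085,0.11,0,0,0.3155],[0.179,-0.085,0.11,0,0,0.3155]])

```text
clock: 21.35
tool_pos: [0.6758, -0.0409, 0.0794]
orientation: [-179.9, 0.0, -94.5]
force: [-0.0, 0.5, 1.4]
opening: 0.0592
gripper_force: 0.0
```

```bash
python3 - <<'E'
from h import *
go((.6748,-.0433,.034,-94.7))
im=snaps();show("side",efit({"side":im["side"]},LS,[.6748,-.0423,-1.655],.8))
cv2.imwrite("pics/c6.png",cv2.resize(im["side"][160:280,220:380],(640,480),interpolation=cv2.INTER_CUBIC)[:,:,::-1])
E
```

```text
t 21.35 p [ 0.6758 -0.0409  0.0794] rpy [-1.7986e+02  2.0000e-02 -9.4470e+01] open 0.0592 gf 0.0 F [-0.   0.5  1.4] q [ 13.  27.  -9.   0. -53. -17.]
(0.6748, -0.0433, 0.034, -94.7) -> [0.0024, 0.0009, 0.0454] [-0.0025, 0.0003, 0.0041] rows 0.7
side [ 0.6752 -0.0421 -1.596 ] yaw -91.4 -289.7
```

View pics/c6.png

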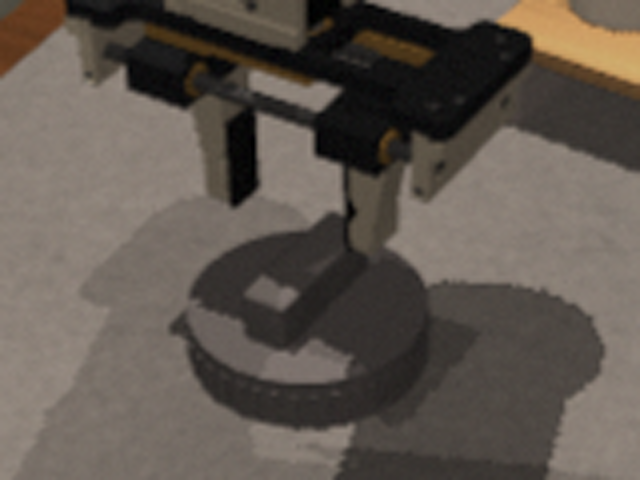

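The fingers straddle the bar (fingertips at about (235,195) and (370,255)), well aligned with it.

>>> carry_out(rows=[[0.002,0,0.02,0,0,0],[0.002,0,0.038,0,0,0],[0.002,0,0.0455,0,0,0],[0.002,0,0.0455,0,0,0],[0.002,0,0.0455,0,0,0]])

```text
clock: 22.08
tool_pos: [0.6751, -0.0438, 0.0326]
orientation: [-180.0, 0.0, -94.5]
force: [0.2, 0.4, -0.5]
opening: 0.059
gripper_force: 0.0
```

>>> carry_out(rows=[[0,0,0,0,0,0],[0,0,0,0,0,0],[0,0,0,0,0,0],[0,0,0,0,0,0],[0,0,0,0,0,0],[0,0,0,0,0,0]], grip=-0.9)

```text
clock: 22.82
tool_pos: [0.6746, -0.0439, 0.0321]
orientation: [-180.0, -0.0, -94.6]
force: [-0.2, 0.4, 1.4]
opening: 0.024
gripper_force: 30.0
```

```bash
python3 - <<'E'
from h import *
go((.504,.3167,.18,-105.6))
im=snaps()
show("top",efit({"top":im["top"]},LT,[.6748,-.0433,-1.655],.8));show("side",efit({"side":im["side"]},LS,[.6748,-.0423,-1.655],.8))
E
```

```text
t 22.82 p [ 0.6746 -0.0439  0.0321] rpy [-180.     -0.    -94.55] open 0.024 gf 30.0 F [-0.2  0.4  1.4] q [ 13.  30. -12.   0. -48. -17.]
(0.504, 0.3167, 0.18, -105.6) -> [-0.3459, 0.1987, -0.1479] [-0.0001, -0.0, 0.1928] rows 6.8
top [ 0.6842 -0.0483 -1.3301] yaw -76.2 -163.9
side [ 0.6755 -0.0411 -1.5952] yaw -91.4 -268.5
```

>>> carry_out(rows=[[-0.01,0.006,-0.05,0,0,0],[-0.035,0.02,-0.105,0,0,0.02],[-0.08,0.045,-0.14,0,0,0.05],[-0.13,0.075,-0.148,0,0,0.08],[-0.18,0.103,-0.148,0,0,0.11],[-0.23,0.132,-0.148,0,0,0.15],[-0.28,0.161,-0.148,0,0,0.17],[-0.33,0.19,-0.148,0,0,0.193]])

```text
clock: 23.92
tool_pos: [0.5101, 0.3016, 0.1798]
orientation: [180.0, -0.0, -105.7]
force: [0.3, 1.2, -1.2]
opening: 0.0238
gripper_force: 30.0
```

```bash
python3 - <<'E'
from h import *
go((.504,.3167,.18,-105.6),(.504,.3167,.155,-105.6))
E
```

```text
t 23.93 p [0.5101 0.3016 0.1798] rpy [ 1.7998e+02 -1.0000e-02 -1.0566e+02] open 0.0238 gf 30.0 F [ 0.3  1.2 -1.2] q [ 49.  15. -14.  -0. -61. -65.]
(0.504, 0.3167, 0.18, -105.6) -> [-0.0129, 0.01, -0.0002] [0.0003, -0.0001, -0.001] rows 0.3
(0.504, 0.3167, 0.155, -105.6) -> [-0.0129, 0.01, 0.0248] [0.0003, -0.0001, -0.001] rows 0.5
```

>>> carry_out(rows=[[-0.013,0.01,0,0,0,0],[-0.013,0.01,0,0,0,0],[-0.013,0.01,0,0,0,0],[-0.013,0.01,0,0,0,0]])

```text
clock: 24.42
tool_pos: [0.5057, 0.3143, 0.1799]
orientation: [180.0, -0.0, -105.7]
force: [0.0, 0.3, -1.7]
opening: 0.0239
gripper_force: 30.0
```

```bash
python3 - <<'E'
from h import *
go((.504,.3167,.155,-105.6))
im=snaps();o=telemetry.get_obs()["tool_pos"];z=o[2]-.032
# in view from side: skirt/top circles only
for k in(.6,1.):
    show("side lid",efit({"side":im["side"]},[circ(.058,.028),circ(.058,.0,(40,220))],[.504,.3167,np.radians(0)],k,z=z,rng=(.01,.0)))
show("side can",efit({"side":im["side"]},[rect(.116,.116,.09)],[.504,.3167,np.radians(-5.6)],1.,z=.006,rng=(.008,.1)))
n="side";a=im[n][:,:,::-1].copy()
for c,p,zz in((circ(.058,.028),(.504,.3167,0),z),(circ(.058,0),(.504,.3167,0),z),(rect(.116,.116,.09),(.504,.3167,np.radians(-5.6)),.006)):
    for u in proj(n,pose(c,*p,z=zz)).round().astype(int)[::4]:
        if u[1]<480:a[u[1],u[0]]=(0,0,255)
cv2.imwrite("pics/c7.png",cv2.resize(a[270:480,170:380],(600,600),interpolation=cv2.INTER_CUBIC))
E
```

```text
t 24.43 p [0.5057 0.3143 0.1799] rpy [ 1.7999e+02 -2.0000e-02 -1.0570e+02] open 0.0239 gf 30.0 F [ 0.   0.3 -1.7] q [ 51.  15. -13.  -0. -61. -66.]
(0.504, 0.3167, 0.155, -105.6) -> [-0.0019, 0.0023, 0.0249] [0.0001, -0.0003, -0.0017] rows 0.4
side lid [0.5063 0.3162 0.027 ] yaw 1.5 -132.3
side lid [0.5064 0.3165 0.0449] yaw 2.6 -131.5
side can [ 0.5027  0.3172 -0.1084] yaw -6.2 -58.5
```

View pics/c7.png

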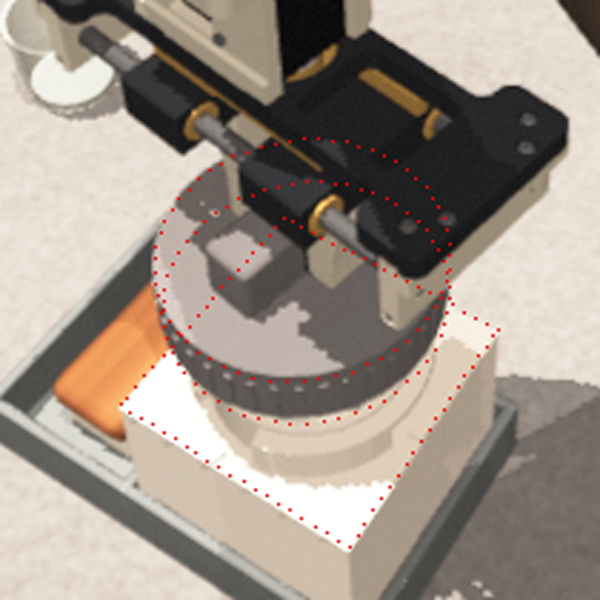

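The lid hangs about 30 mm above the neck, roughly concentric; the bar direction agrees with the gaps. I need a small correction of about 2 mm along tool y, then lower to just above the tracks.

>>> carry_out(rows=[[-0.0005,0.0022,0.015,0,0,0],[-0.0005,0.0022,0.024,0,0,0],[-0.0005,0.0022,0.024,0,0,0],[-0.0005,0.0022,0.024,0,0,0],[-0.0005,0.0022,0.024,0,0,0],[-0.0005,0.0022,0.024,0,0,0]])

```text
clock: 25.28
tool_pos: [0.5034, 0.3166, 0.1564]
orientation: [-180.0, 0.0, -105.6]
force: [-0.7, -0.4, -2.3]
opening: 0.0236
gripper_force: 30.0
```

```bash
python3 - <<'E'
from h import *
im=snaps();go((.5035,.3153,.143,-105.6))
z=telemetry.get_obs()["tool_pos"][2]-.032
for k in(.6,1.):
    show("side lid",efit({"side":im["side"]},[circ(.058,.028),circ(.058,.0,(40,220))],[.504,.3167,np.radians(0)],k,z=z,rng=(.01,.0)))
E
```

```text
t 25.38 p [0.5033 0.3165 0.1563] rpy [-1.7999e+02  2.0000e-02 -1.0561e+02] open 0.0236 gf 30.0 F [-0.4 -0.3 -1.4] q [ 51.  16. -15.   0. -58. -67.]
(0.5035, 0.3153, 0.143, -105.6) -> [0.0011, -0.0005, 0.0133] [-0.0002, 0.0003, -0.0002] rows 0.2
side lid [ 0.504   0.3179 -0.0619] yaw -3.5 -129.5
side lid [ 0.5031  0.3185 -0.0547] yaw -3.1 -129.8
```

>>> carry_out(rows=[[0.0012,-0.0003,0.003,0,0,0],[0.0012,-0.0003,0.006,0,0,0],[0.0012,-0.0003,0.009,0,0,0],[0.0012,-0.0003,0.012,0,0,0],[0.0012,-0.0003,0.012,0,0,0],[0.0012,-0.0003,0.012,0,0,0]])

```text
clock: 26.12
tool_pos: [0.5033, 0.3152, 0.144]
orientation: [180.0, -0.0, -105.6]
force: [-0.2, -0.0, -0.8]
opening: 0.0237
gripper_force: 30.0
```

>>> carry_out(rows=[[0,0,0.003,0,0,0],[0,0,0.006,0,0,0],[0,0,0.008,0,0,0],[0,0,0.008,0,0,0],[0,0,0.008,0,0,0]])

```text
clock: 26.75
tool_pos: [0.5035, 0.3154, 0.1372]
orientation: [-180.0, 0.0, -105.6]
force: [-4.1, -1.6, 9.0]
opening: 0.0237
gripper_force: 30.0
```

```bash
python3 - <<'E'
from h import *
im=snaps();go((.504,.3167,.136,-185.6))
z=telemetry.get_obs()["tool_pos"][2]-.032
for k in(.6,1.):
    show("side lid",efit({"side":im["side"]},[circ(.058,.028),circ(.058,.0,(40,220))],[.504,.3167,np.radians(0)],k,z=z,rng=(.01,.0)))
E
```

```text
t 26.85 p [0.5034 0.3154 0.1372] rpy [-1.7996e+02  4.0000e-02 -1.0559e+02] open 0.024 gf 30.0 F [-5.  -2.   8.4] q [ 51.  17. -17.   0. -56. -67.]
(0.504, 0.3167, 0.136, -185.6) -> [-0.0014, -0.0002, 0.0012] [-0.0001, 0.0011, 1.3964] rows 7.5
side lid [ 0.5037  0.3169 -0.1383] yaw -7.9 -128.0
side lid [ 0.504   0.3174 -0.031 ] yaw -1.8 -125.7
```

The lugs went down through the gaps (no jam, spring at about 10 N). Pushing 1.5 mm further, then turning clockwise.

>>> carry_out(rows=[[0,0.0007,0.001,0,0,0],[0,0.0007,0.0018,0,0,0],[0,0.0007,0.0018,0,0,0],[0,0.0007,0.0018,0,0,0]])

```text
clock: 27.35
tool_pos: [0.5034, 0.3154, 0.1358]
orientation: [-179.9, 0.1, -105.6]
force: [-1.9, -2.9, 10.2]
opening: 0.0238
gripper_force: 30.0
```

>>> carry_out(rows=[[0,0.0002,0,0,0,0.05],[-0.0001,0.0004,0,0,0,0.13],[-0.0002,0.0006,0,0,0,0.22],[-0.0003,0.0008,0,0,0,0.31],[-0.0004,0.001,0,0,0,0.4],[-0.0004,0.001,0,0,0,0.49],[-0.0004,0.001,0,0,0,0.55],[-0.0004,0.001,0,0,0,0.55]])

```text
clock: 28.35
tool_pos: [0.5034, 0.3173, 0.1364]
orientation: [-180.0, 0.3, -137.1]
force: [-0.6, -0.1, 9.8]
opening: 0.0238
gripper_force: 30.0
```

```bash
python3 - <<'E'
from h import *
im=snaps();go((.502,.3172,.1345,-185.6));print(telemetry.get_obs()["moment"].round(2))
z=telemetry.get_obs()["tool_pos"][2]-.032
show("side lid",efit({"side":im["side"]},[circ(.058,.028),circ(.058,.0,(40,220))],[.504,.3167,np.radians(0)],.8,z=z,rng=(.01,.0)))
cv2.imwrite("pics/c8.png",cv2.resize(im["side"][270:480,170:380],(600,600),interpolation=cv2.INTER_CUBIC)[:,:,::-1])
E
```

```text
t 28.45 p [0.5034 0.3173 0.1364] rpy [-179.96    0.27 -137.06] open 0.0239 gf 30.0 F [0.6 0.  9.8] q [ 51.  17. -17.   0. -56. -98.]
(0.502, 0.3172, 0.1345, -185.6) -> [0.0011, 0.0009, 0.0019] [0.0013, 0.0047, 0.8471] rows 4.5
[0.06 0.07 0.07]
side lid [ 0.5045  0.3176 -0.087 ] yaw -5.0 -125.6
```

View pics/c8.png

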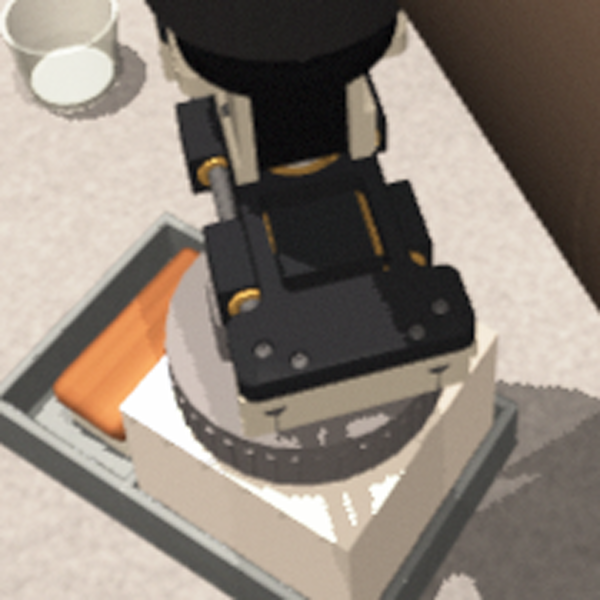

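The lid is low over the neck and turning with the gripper at small side forces. I'll continue to the end stop.

>>> carry_out(rows=[[0.0002,0.0002,0.001,0,0,0.11],[0.0003,0.0003,0.001,0,0,0.23],[0.0005,0.0004,0.001,0,0,0.35],[0.0006,0.0005,0.001,0,0,0.47],[0.0008,0.0006,0.001,0,0,0.59],[0.001,0.0008,0.001,0,0,0.71],[0.0011,0.0009,0.001,0,0,0.81],[0.0011,0.0009,0.001,0,0,0.86]])

```text
clock: 29.45
tool_pos: [0.5022, 0.3174, 0.1356]
orientation: [179.8, 0.2, 173.6]
force: [-0.8, -0.2, 10.5]
opening: 0.024
gripper_force: 30.0
```

```bash
python3 - <<'E'
from h import *
go((.502,.3172,.139,-185.6));print(telemetry.get_obs()["moment"].round(2))
E
```

```text
t 29.45 p [0.5022 0.3174 0.1356] rpy [179.81   0.24 173.55] open 0.024 gf 30.0 F [-0.8 -0.2 10.5] q [  51.   17.  -17.    0.  -56. -148.]
(0.502, 0.3172, 0.139, -185.6) -> [0.0002, -0.0002, -0.0034] [0.0033, 0.0041, -0.0148] rows 0.1
[ 0.04 -0.17  0.23]
```

>>> carry_out(rows=[[0,0,0,0,0,0],[0,0,-0.003,0,0,-0.01],[0,0,-0.006,0,0,-0.015],[0,0,-0.007,0,0,-0.015],[0,0,-0.007,0,0,-0.015],[0,0,-0.007,0,0,-0.015]])

```text
clock: 30.2
tool_pos: [0.501, 0.3167, 0.1408]
orientation: [179.9, 0.1, 174.5]
force: [2.5, 3.0, 4.8]
opening: 0.0239
gripper_force: 30.0
```

>>> carry_out(rows=[[0,0,-0.003,0,0,0],[0,0,-0.006,0,0,0],[0,0,-0.01,0,0,0],[0,0,-0.015,0,0,0],[0,0,-0.015,0,0,0],[0,0,-0.015,0,0,0]])

```text
clock: 30.95
tool_pos: [0.5002, 0.3159, 0.1552]
orientation: [-180.0, -0.0, 174.5]
force: [-0.5, 0.4, -7.0]
opening: 0.0238
gripper_force: 30.0
```

```bash
python3 - <<'E'
from h import *
im=snaps();go((.502,.3172,.156,-185.6))
cv2.imwrite("pics/c9.png",cv2.resize(im["side"][270:480,170:380],(600,600),interpolation=cv2.INTER_CUBIC)[:,:,::-1])
E
```

```text
t 31.05 p [0.5002 0.3159 0.1551] rpy [-1.7998e+02 -2.0000e-02  1.7446e+02] open 0.024 gf 30.0 F [-0.7 -0.5 -7.1] q [  51.   16.  -16.   -0.  -58. -147.]
(0.502, 0.3172, 0.156, -185.6) -> [-0.0017, 0.0015, -0.0009] [-0.0003, -0.0003, 0.001] rows 0.0
```

View pics/c9.png

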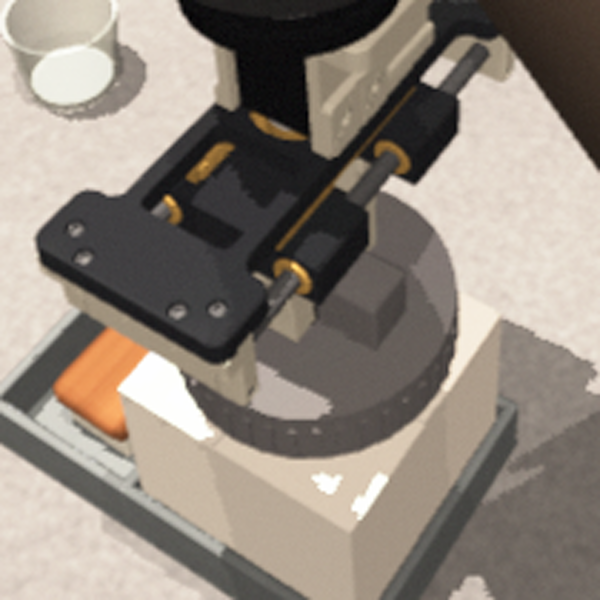

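The force reads -7 N at lift-off and the canister has risen with the lid, so it is locked. Now carrying it to the riser.

```bash
python3 - <<'E'
from h import *
go((.4585,-.2928,.25,173))
E
```

```text
t 31.05 p [0.5002 0.3159 0.1551] rpy [-1.7998e+02 -2.0000e-02  1.7446e+02] open 0.024 gf 30.0 F [-0.7 -0.5 -7.1] q [  51.   16.  -16.   -0.  -58. -147.]
(0.4585, -0.2928, 0.25, 173) -> [-0.0173, -0.6099, -0.0948] [-0.0003, -0.0003, 0.0254] rows 9.9
```

>>> carry_out(rows=[[0,0,-0.02,0,0,0],[0,0,-0.045,0,0,0],[0,0,-0.07,0,0,0],[0,-0.01,-0.088,0,0,0],[-0.001,-0.035,-0.095,0,0,0.002],[-0.002,-0.07,-0.095,0,0,0.004],[-0.0035,-0.11,-0.095,0,0,0.006],[-0.005,-0.155,-0.095,0,0,0.008]])

```text
clock: 32.05
tool_pos: [0.4892, 0.1587, 0.2496]
orientation: [-180.0, -0.1, 174.0]
force: [0.7, -0.2, -7.3]
opening: 0.0235
gripper_force: 30.0
```

>>> carry_out(rows=[[-0.001,-0.045,0,0,0,0.002],[-0.0025,-0.09,0,0,0,0.004],[-0.004,-0.135,0,0,0,0.006],[-0.005,-0.18,0,0,0,0.008],[-0.0065,-0.225,0,0,0,0.01],[-0.008,-0.27,0,0,0,0.012],[-0.009,-0.31,0,0,0,0.014],[-0.01,-0.345,0,0,0,0.016]])

```text
clock: 33.05
tool_pos: [0.4622, -0.185, 0.2498]
orientation: [180.0, -0.1, 173.0]
force: [0.5, 0.9, -6.6]
opening: 0.0239
gripper_force: 30.0
```

```bash
python3 - <<'E'
from h import *
go((.4585,-.2928,.25,173),(.4585,-.2928,.198,173))
E
```

```text
t 33.05 p [ 0.4622 -0.185   0.2498] rpy [ 1.8000e+02 -7.0000e-02  1.7301e+02] open 0.0239 gf 30.0 F [ 0.5  0.9 -6.6] q [  1.   3. -19.  -0. -68. -98.]
(0.4585, -0.2928, 0.25, 173) -> [-0.0095, -0.1074, -0.0003] [0.0001, -0.0011, 0.0001] rows 1.7
(0.4585, -0.2928, 0.198, 173) -> [-0.0096, -0.1074, 0.0517] [0.0001, -0.0011, 0.0001] rows 1.9
```

>>> carry_out(rows=[[-0.003,-0.035,0,0,0,0],[-0.006,-0.07,0,0,0,0],[-0.0085,-0.095,0,0,0,0],[-0.0095,-0.1074,0,0,0,0],[-0.0095,-0.1074,0.015,0,0,0],[-0.0095,-0.1074,0.03,0,0,0],[-0.0095,-0.1074,0.04,0,0,0],[-0.0095,-0.1074,0.04,0,0,0]])

```text
clock: 34.05
tool_pos: [0.4602, -0.29, 0.209]
orientation: [180.0, -0.1, 173.1]
force: [0.1, 0.7, -6.6]
opening: 0.0239
gripper_force: 30.0
```

```bash
python3 - <<'E'
from h import *
im=snaps();go((.4585,-.2928,.196,173))
z=telemetry.get_obs()["tool_pos"][2]-.032-.103
C=[.4603,-.293,np.radians(-7)];
n="top";a=im["side"][:,:,::-1].copy();b=im["top"][:,:,::-1].copy()
for n,m in(("side",a),("top",b)):
  for c,p,zz in((rect(.116,.116,.09),C,z),(rect(.116,.116,0),C,z),(RIS[0],[.5347,-.3021,np.radians(-7)],0)):
    for u in proj(n,pose(c,*p,z=zz)).round().astype(int)[::3]:
        if 0<=u[1]<480 and 0<=u[0]<640:m[u[1],u[0]]=(0,0,255)
A=np.hstack([cv2.resize(a[40:240,330:530],(400,400),interpolation=cv2.INTER_CUBIC),cv2.resize(b[210:370,380:540],(400,400),interpolation=cv2.INTER_CUBIC)])
cv2.imwrite("pics/c10.png",A)
E
```

```text
t 34.15 p [ 0.4611 -0.2905  0.2105] rpy [-1.7998e+02  1.0000e-02  1.7313e+02] open 0.0236 gf 30.0 F [ 0.2 -0.5 -7.1] q [-12.   9. -17.   0. -64. -85.]
(0.4585, -0.2928, 0.196, 173) -> [0.0023, -0.0026, 0.0145] [-0.0003, 0.0002, 0.0023] rows 0.2
```

View pics/c10.png

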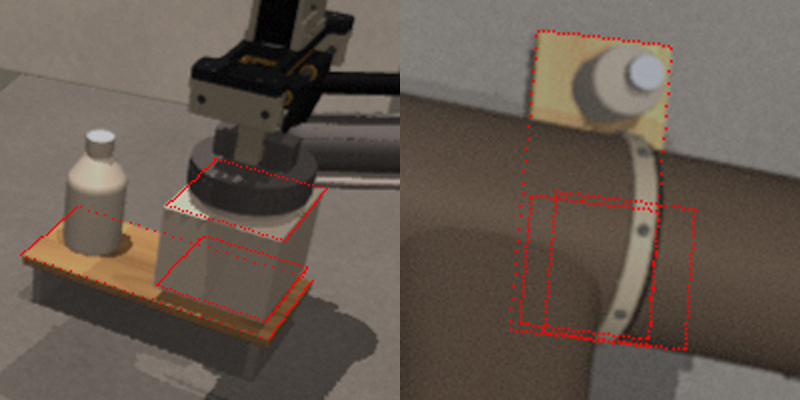

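The canister hovers square over the riser's free end (base inside the board outline in the side view), well clear of the bottle.

>>> carry_out(rows=[[0.001,-0.0015,0.004,0,0,0],[0.002,-0.0025,0.008,0,0,0],[0.002,-0.0025,0.011,0,0,0],[0.002,-0.0025,0.0135,0,0,0],[0.002,-0.0025,0.015,0,0,0],[0.002,-0.0025,0.015,0,0,0],[0.002,-0.0025,0.015,0,0,0]])

```text
clock: 35.02
tool_pos: [0.4585, -0.293, 0.1953]
orientation: [-180.0, 0.0, 173.1]
force: [-0.5, -0.2, -7.0]
opening: 0.0239
gripper_force: 30.0
```

>>> carry_out(rows=[[0,0,0.001,0,0,0],[0,0,0.001,0,0,0],[0,0,0.002,0,0,0],[0,0,0.002,0,0,0],[0,0,0.002,0,0,0]])

```text
clock: 35.65
tool_pos: [0.4588, -0.2932, 0.1943]
orientation: [-180.0, 0.1, 173.1]
force: [-3.0, 3.4, 5.5]
opening: 0.0239
gripper_force: 30.0
```

Contact has been made (force went from -7 to +5.5 N). Releasing and backing off straight up.

>>> carry_out(rows=[[0,0,-0.001,0,0,0],[0,0,-0.001,0,0,0],[0,0,-0.001,0,0,0],[0,0,-0.001,0,0,0],[0,0,-0.001,0,0,0],[0,0,-0.02,0,0,0],[0,0,-0.06,0,0,0],[0,0,-0.1,0,0,0]], grip=0.3)

```text
clock: 36.65
tool_pos: [0.4583, -0.2929, 0.2942]
orientation: [-180.0, -0.0, 173.1]
force: [0.9, 0.2, 0.5]
opening: 0.0568
gripper_force: 0.0
```

>>> carry_out(rows=[[0,0.05,-0.01,0,0,0],[0,0.1,-0.01,0,0,0],[0,0.15,-0.01,0,0,0],[0,0.2,-0.01,0,0,0],[0,0.25,-0.01,0,0,0],[0,0.3,-0.01,0,0,0],[0,0.3,-0.01,0,0,0]])

```text
clock: 37.52
tool_pos: [0.4949, 0.0076, 0.3031]
orientation: [180.0, 0.0, 173.3]
force: [-1.1, -0.1, -1.1]
opening: 0.0572
gripper_force: 0.0
```

```bash
python3 - <<'E'
from h import *
im=snaps();go((.5,0,.3,173))
sq=[rect(.116,.116,.09)]
show("can",efit(im,sq,[.4603,-.293,np.radians(-7)],z=.06));show("can top",efit({"top":im["top"]},sq,[.4603,-.293,np.radians(-7)],z=.06))
a=im["side"][:,:,::-1];b=im["top"][:,:,::-1]
A=np.hstack([cv2.resize(a[40:240,330:530],(400,400),interpolation=cv2.INTER_CUBIC),cv2.resize(b[210:370,380:540],(400,400),interpolation=cv2.INTER_CUBIC)])
cv2.imwrite("pics/c11.png",A)
E
```

```text
t 37.62 p [0.4945 0.0053 0.3032] rpy [-1.7999e+02 -1.0000e-02  1.7318e+02] open 0.0566 gf 0.0 F [ 0.1 -1.  -0.7] q [  23.    1.  -14.    0.  -75. -120.]
(0.5, 0, 0.3, 173) -> [-0.0061, -0.0046, 0.0032] [-0.0002, -0.0002, 0.0031] rows 0.1
can [ 0.4611 -0.2925 -0.1318] yaw -7.5 -107.4
can top [ 0.4614 -0.2929 -0.1257] yaw -7.2 -52.5
```

View pics/c11.png

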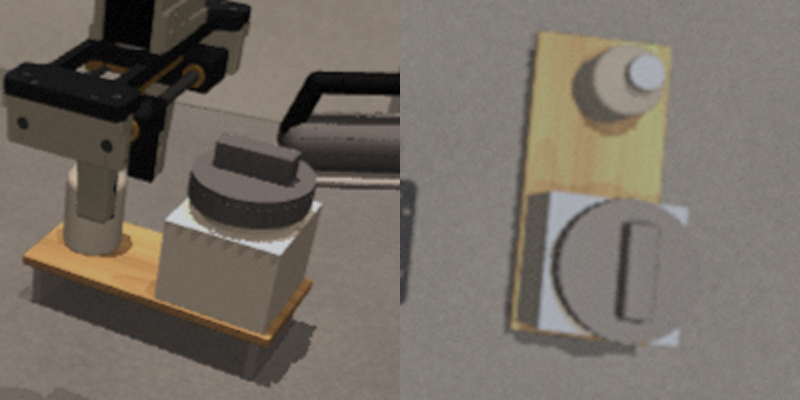

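The canister stands upright and locked, with its bar parallel to its sides, on the riser's free end. In the riser frame it sits at about x = -74 mm, y = 0. The arm is clear, so I'm handing in.

```bash
python3 -c "
from plant import workorder
print(workorder.close_job())"
```

```text
the job is handed in; nothing more can be done
None
```

I handed the job in, with no verdict returned: all five tablets are in the canister, the lid is locked, and the canister stands upright on the riser's free end, untouched by the robot.

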